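Make up two tea sets on their serving boards

ROBOT

A 7-joint arm with a two-finger parallel gripper is mounted at the origin on the work surface. World frame = base frame: x ahead of the robot, y to its left, z up, the work surface at z = 0. Lengths are in m, angles in rad, forces in N, time in s.
With the tool pointing down it reaches from about 0.425 to 0.875 m from the base axis. Payload 4.7 kg.
Tool frame: the origin (TCP) lies on the centre line of the jaws, within the pads' length; the fingertips stand 14 mm ahead of it and the grasp point (between the pads) lies 5 mm behind it; z points along the fingers, y is the direction in which the jaws open and shut (so a half turn about z gives the same grasp; the last joint's range is limited). The gripper opens to 87 mm and grips with 3 to 60 N. Pads are 19 mm wide; open, the fingers measure 117 mm over their backs; the gripper's body (75 mm by 190 mm) begins 51 mm behind the grasp point.
Start: joints at [1.252, 0.321, -0.07, 1.45, 0.023, 1.371, -0.057], TCP at [0.212, -0.614, 0.237] pointing down, gripper open.
Joint ranges: [-2.86, 2.86], [-0.3, 2.09], [-1.38, 1.24], [0.06, 2.45], [-1.56, 4.7], [0.09, 2.05], [-2.69, 2.69]. Speed limits (rad/s): [2.57, 2.57, 3.14, 3.14, 3.14, 3.14, 3.14].

INTERFACE

Orientations are given as a rotation vector (axis times angle).
In Python, from bench import ctrl, optics, models gives the robot as it stands. The module is installed in compiled form; this text tells all that it offers.
- The arm moves only by the tool arm_command, never from a script. Its argument "motion" is a list of rows, each a list of 3 entries, a list of its own where there are three numbers: the shift along the tool's x, y, z in mm, then the turn, a rotation vector about the tool's x, y, z in degrees, then the closure, from 0 (fully open) to 1 (shut). In form: [[[x, y, z], [ax, ay, az], claw], ...]. A call has 1 to 8 rows; each row shifts and turns the commanded pose from where the row before left it, along the tool's axes as they then stand; what a row does not reach is not made up. A row lasts 1/12 s, in which the tool goes at most 41.7 mm and 7.16 degrees, less where a joint would pass 70% of its speed; a pose out of reach is approached as far as the arm can. A call with a gripper value outside its range is refused whole. The fingers move at their own pace and stop on an object; "force" is the grip in N (left out, the last holds). Time passes only in rows, so rows that do not move let the fingers close. It gives the time, the measured TCP pose, the force and the opening at its end, in the units of the state.
- ctrl.get_state(): the state, without advancing time (a new reading comes with each control period).
- optics.get_image(name): name is "scene" or "top" or "wrist"; returns (picture, depth): 420x560x3 uint8, blue, green, red; 420x560 float32, m along the optical axis (not along the pixel's ray), 0 where there is no reading.
- optics.camera_model(name): a dict with "fovy" (degrees; the focal length in pixels is half the picture's height over the tangent of half this angle, whatever the lens; pixels are square), "cx", "cy" (the principal point, pixels), "rvec" (rotation vector, rad) and "tvec" (3), from world to camera coordinates, as OpenCV has them; the wrist camera has in their place "mount" (4x4, takes a point from camera to tool coordinates, whose origin is the TCP and whose axes are the flange's). Camera axes: x right, y down, z forward; pixel columns grow to the right and rows downward; lengths in m; the calibration is good to about 2 mm. The wrist camera is an equidistant fisheye: a pixel r from the principal point sees the ray r / f radians off the axis. A picture is of the moment at which its call begins: read the wrist's pose just before it. camera_model takes no time and is no camera call.
- ctrl.close_job(): hands the job in, once; it reports no verdict.
Trained networks look in the newest picture that a camera, given by its name, has taken for a name from the list of things; names that differ only in an ending like _2 or _b are one class to them, and where a whole thing is asked for, a point or a joint stands for the part that bears it (a point fixed in the world has none). Each returns a list of dicts, best first, with "conf" (0 to 1); they miss things now and then, are a little off and sometimes report something else, mostly with a low value. They report only what shows in the picture. A call takes as long as a camera call.
- models.search_frame(camera, target): "location" ([x, y, z] in m, in the coordinates of the camera as it stood for that picture, good to about 4 mm: the middle of the surface that is visible of it).
- models.silhouettes(camera, target): "pixels" (420x560 bool, what is visible of it).
The state is a dict: "time": time; "joint_positions": joint angles; "qd": joint speeds; "joint_torque": joint torques, N m; "position": TCP position; "tool_rot": TCP orientation; "ft_force": force on the tool from outside, world axes, zero at the start; "torque": the same for the moment, N m; "grip_width": opening from 0.0 (shut) to 1.0 (fully open).
Only numpy, scipy, OpenCV 4.12 (cv2) and the standard library are available. Lean on these libraries where they do the work, as an engineer would, in place of code of your own. Each camera call takes 0.05 s, during which the arm holds its last target.

TASK

Make up the two tea sets from the bamboo stock tray. The longer board gets the timer squared up on its square mark, the tall glass on the round mark in the middle and the jar on the round mark at the other end; the shorter board gets the short glass on its round mark and the dish lengthwise on its oblong mark. Centre each on its mark, upright and set down gently without dropping it, and leave the teapot, the glass mug and the plant where they are.

Things in the scene. Friction and masses are not known exactly. Their poses are not given: they have to be found in the camera images.
- tall_glass: Tall straight clear drinking glass, open at the top, 60 mm across, 125 mm high, wall 3.5 mm, about 0.2 kg. Loose, at the start upright on the 5 mm thick floor of the big light bamboo stock tray (350 x 490 mm, with a 14 mm high, 5 mm thick rim), in one of five places at least 115 mm apart. Origin: centre of its underside, z up.
- short_glass: Short straight clear drinking glass without a handle, open at the top, 64 mm across, 70 mm high, wall 3.5 mm, about 0.18 kg. Loose, at the start upright on the 5 mm thick floor of the big light bamboo stock tray (350 x 490 mm, with a 14 mm high, 5 mm thick rim), in one of five places at least 115 mm apart. Origin: centre of its underside, z up.
- jar: Closed clear glass jar with dark brown leaf showing inside and a dark steel twist cap (the cap stays on): body 62 mm across up to 58 mm, cap 60 mm across from 64 to 85 mm, 85 mm high in all, about 0.25 kg. One solid piece. Loose, at the start upright on the 5 mm thick floor of the big light bamboo stock tray (350 x 490 mm, with a 14 mm high, 5 mm thick rim), in one of five places at least 115 mm apart. Origin: centre of its underside, z up.
- dish: Small white oblong ceramic dish, open at the top, straight sides, 96 mm long (its x) by 60 mm wide (its y), 28 mm high, wall 6 mm, about 0.2 kg. Easily held from above across its 60 mm width; its yaw starts within 0.6 rad of 0. Loose, at the start upright on the 5 mm thick floor of the big light bamboo stock tray (350 x 490 mm, with a 14 mm high, 5 mm thick rim), in one of five places at least 115 mm apart. Origin: centre of its underside, z up.
- timer: Kitchen timer: square brushed-steel block 56 x 56 mm (sides along its x and y), 38 mm high, with a black knob with a raised bar on a white dial on top (up to 56 mm high; the knob does not turn). About 0.22 kg. Its yaw starts within 0.7 rad of 0. Loose, at the start upright on the 5 mm thick floor of the big light bamboo stock tray (350 x 490 mm, with a 14 mm high, 5 mm thick rim), in one of five places at least 115 mm apart. Origin: centre of its underside, z up.
- long_board: The longer dark wood serving board, fixed: 300 mm long (its x) by 120 mm wide (its y), flat top 12 mm above its underside. Flush light inlaid marks along its middle line: a square one (68 mm) centred at x = -95 mm, a round one (72 mm) at the board's middle x = 0, a round one (74 mm) at x = +95 mm, all at y = 0. Origin: centre of the underside, which lies on the sill. Yaw within 0.17 rad of 0; the two boards may swap places.
- short_board: The shorter dark wood serving board, fixed: 240 mm long (its x) by 120 mm wide (its y), flat top 12 mm above its underside. Flush light inlaid marks along its middle line: a round one (76 mm) centred at x = -62 mm, and an oblong one (108 mm along x, 72 mm along y) centred at x = +52 mm, both at y = 0. Origin: centre of the underside, which lies on the sill. Yaw within 0.17 rad of 0; the two boards may swap places.
- teapot: Bystander: empty steel teapot, belly 136 mm across, 130 mm high, spout to its -y, handle to its +y (230 mm over both), standing loose on the tiles beyond the stock tray. Origin: centre of its underside.
- glass_mug: Bystander: clear glass mug with a side handle (to its +y), 76 mm across, 90 mm high, standing loose on the tiles beyond the trays, never on the stock tray. Origin: centre of its underside.
- plant: Bystander: small green plant in a terracotta pot, 82 mm across, about 120 mm high, standing loose on the tiles. Origin: centre of its underside.

How it is judged:
By the outcome, as a careful person would: the job done as asked, in the order asked, and still so for the second after the job is handed in, with the robot touching nothing.
It also fails if it takes over 136 s, if anything falls off the work surface, if the arm or the gripper's body presses on something with over 40 N, if the wrist force passes 120 N, or if a joint passes its speed limit or range.

## Working session

There is one attempt and no reset: what is moved stays moved. The work goes in short steps, Python scripts to look and compute and a tool call to move; the robot and the scene stay as the last step left them, time stands still between calls to the robot, and variables do not carry over. Pictures are saved under pics/ and viewed, and the job is handed in when it is done.

Besides the shell and the picture viewer there is one more tool, called after ">>>" by a JSON object that holds its "name" and its "arguments". arm_command: Moves the arm, as the interface text tells. Its arguments: {"type":"object","properties":{"motion":{"type":"array","items":{"type":"array"}},"force":{"type":"number"}},"required":["motion"]}

```bash
mkdir -p pics; ls
cat > h.py <<'E'
import numpy as np, cv2
from bench import ctrl, optics, models
def K(n):
    m=optics.camera_model(n); f=210/np.tan(np.radians(m['fovy'])/2); return m,f
def w_from_cam(n,p,st=None):
    m,_=K(n); p=np.asarray(p,float)
    if n=='wrist':
        st=st or ctrl.get_state()
        M=np.array(m['mount']); q=(M[:3,:3]@p.T).T+M[:3,3]
        R=cv2.Rodrigues(np.array(st['tool_rot'],float))[0]
        return (R@q.T).T+np.array(st['position'])
    R=cv2.Rodrigues(np.array(m['rvec'],float))[0]
    return (R.T@(p-np.array(m['tvec']).ravel()).T).T
def rays(n,uv):
    m,f=K(n); uv=np.atleast_2d(uv).astype(float); d=(uv-[m['cx'],m['cy']])/f
    if n=='wrist':
        r=np.linalg.norm(d,axis=1)+1e-9
        return np.c_[d/r[:,None]*np.sin(r)[:,None],np.cos(r)]
    return np.c_[d,np.ones(len(d))]
def onplane(n,uv,z,st=None):
    o=w_from_cam(n,np.zeros(3),st); P=w_from_cam(n,rays(n,uv),st); d=P-o
    return o+d*((z-o[2])/d[:,2])[:,None]
def cloud(n,D,mask,st=None):
    v,u=np.where(mask&(D>0)); r=rays(n,np.c_[u,v]); p=r/r[:,2:]*D[v,u][:,None]
    return w_from_cam(n,p,st),np.c_[u,v]
E
python3 - <<'E'
from h import *
print(ctrl.get_state())
for n in ['scene','top','wrist']:
    I,D=optics.get_image(n); cv2.imwrite(f'pics/{n}0.png',I); np.save(f'{n}0.npy',D); print(n,optics.camera_model(n))
E
```

```text
pics
{'time': 0.0, 'joint_positions': array([ 1.25211889,  0.32183183, -0.07006333,  1.4516929 ,  0.0226088 ,
        1.3707866 , -0.0569372 ]), 'qd': array([-0.00028784,  0.00066887,  0.00075657, -0.00120865,  0.00027806,
       -0.00102735,  0.00089216]), 'joint_torque': array([ 1.64486075e-03, -4.91289139e+01, -4.02944684e-01, -3.12528348e+01,
       -6.38852036e-02,  4.38462419e-02,  1.42728791e-04]), 'position': array([ 0.21209967, -0.6138584 ,  0.2354466 ]), 'tool_rot': array([-3.09635427e+00, -5.19966686e-01,  6.78195847e-04]), 'ft_force': array([ 0.2190125 ,  0.17180085, -1.01867839]), 'torque': array([ 0.03493531,  0.01854377, -0.05742751]), 'grip_width': 1.0011604900357298}
scene {'fovy': 46.346368186519946, 'cx': 277.5564547285147, 'cy': 212.68555636609196, 'rvec': array([ 1.21846369,  2.21431514, -1.04870522]), 'tvec': array([ 0.32826932, -0.28500988,  1.58905622])}
top {'fovy': 52.717541113621806, 'cx': 275.6764000105889, 'cy': 216.8705128785334, 'rvec': array([ 2.16673076, -2.18226846,  0.13185003]), 'tvec': array([-0.03088701,  0.59162154,  1.0298718 ])}
wrist {'fovy': 65.70646984690485, 'cx': 279.9958545755337, 'cy': 210.43995200190884, 'mount': array([[-8.39438825e-05, -9.68090206e-01, -2.50601969e-01,
         6.76600915e-02],
       [ 9.99999774e-01, -2.48393361e-04,  6.24589331e-04,
         4.39953759e-05],
       [-6.66906679e-04, -2.50601860e-01,  9.68090008e-01,
        -1.49165307e-01],
       [ 0.00000000e+00,  0.00000000e+00,  0.00000000e+00,
         1.00000000e+00]])}
```

View pics/top0.png

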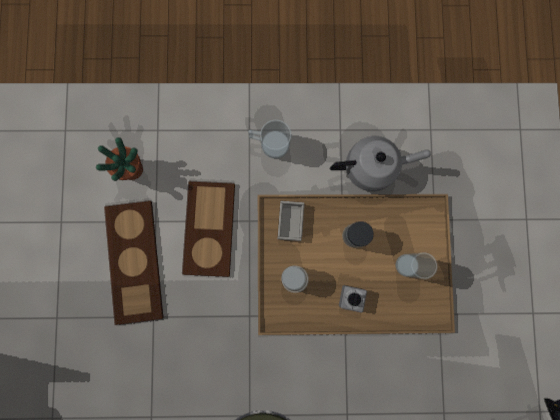

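View pics/scene0.png

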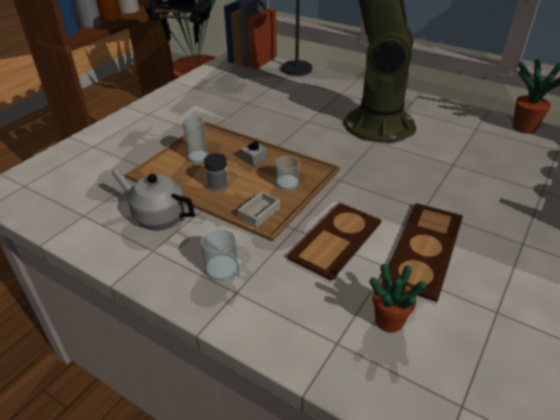

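View pics/wrist0.png

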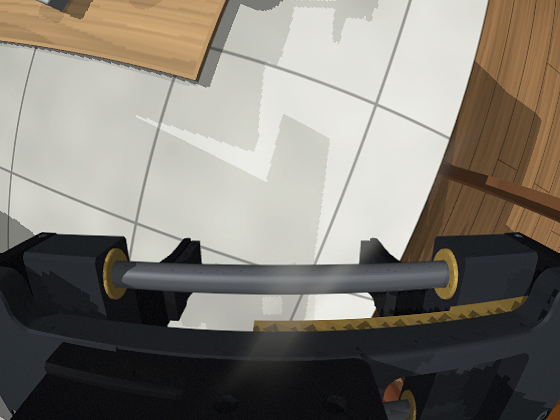

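```bash
cat > m1.py <<'E'
from h import *
names=['tall_glass','short_glass','jar','dish','timer','long_board','short_board','teapot','glass_mug','plant']
for n in ['top','scene']:
    I,D=optics.get_image(n)
    V=I.copy()
    for t in names:
        s=models.search_frame(n,t)[:2]
        ms=models.silhouettes(n,t)[:2]
        for d in s: print(n,t,round(d['conf'],2),np.round(w_from_cam(n,d['location']),3), end=' | ')
        for d in ms[:1]:
            m=d['pixels'];np.save(f'mask_{n}_{t}.npy',m)
            c,_=cv2.findContours(m.astype(np.uint8),0,2); cv2.drawContours(V,c,-1,(0,0,255),1)
            P,_=cloud(n,D,m)
            print('M',round(d['conf'],2),m.sum(), 'med',np.round(np.median(P,0),3),'z5/95',np.round(np.percentile(P[:,2],[5,95]),3) if len(P) else '')
        if not ms: print()
    cv2.imwrite(f'pics/{n}_m.png',V); np.save(f'D_{n}.npy',D); cv2.imwrite(f'raw_{n}.png',I)
print(ctrl.get_state()['time'])
E
python3 m1.py
```

```text
top tall_glass 0.75 [ 0.473 -0.375  0.082] | M 0.87 878 med [ 0.471 -0.379  0.083] z5/95 [0.014 0.13 ]
top short_glass 0.77 [ 0.439 -0.08   0.013] | M 0.68 615 med [ 0.439 -0.08   0.014] z5/95 [0.007 0.076]
top jar 0.9 [ 0.545 -0.227  0.093] | M 0.63 630 med [ 0.543 -0.227  0.089] z5/95 [0.029 0.093]
top dish 0.74 [ 0.584 -0.072  0.01 ] | M 0.95 929 med [ 0.585 -0.072  0.012] z5/95 [0.008 0.034]
top timer 0.82 [ 0.393 -0.22   0.041] | M 0.71 579 med [ 0.391 -0.218  0.044] z5/95 [0.024 0.06 ]
top long_board 0.94 [0.48  0.323 0.01 ] | M 0.64 5927 med [0.482 0.324 0.013] z5/95 [0.009 0.016]
top short_board 0.57 [0.562 0.137 0.012] | M 0.65 4481 med [0.566 0.136 0.013] z5/95 [0.009 0.016]
top teapot 0.6 [ 0.718 -0.273  0.094] | M 0.59 2766 med [ 0.716 -0.271  0.093] z5/95 [0.049 0.106]
top glass_mug 0.74 [ 0.797 -0.032  0.04 ] | 
top plant 0.74 [0.715 0.332 0.085] | top plant 0.49 [ 0.798 -0.032  0.039] | M 0.77 1324 med [0.721 0.332 0.085] z5/95 [0.003 0.121]
scene tall_glass 0.88 [ 0.486 -0.352  0.088] | scene tall_glass 0.37 [ 0.8   -0.029  0.059] | 
scene short_glass 0.93 [ 0.454 -0.
[... 179 characters left out ...]
h 0.61 [ 0.581 -0.072  0.021] | M 0.73 934 med [ 0.583 -0.076  0.021] z5/95 [0.009 0.035]
M 0.91 479 med [ 0.398 -0.213  0.038] z5/95 [0.007 0.058]
scene long_board 0.77 [0.489 0.336 0.013] | M 0.72 4444 med [0.491 0.33  0.013] z5/95 [0.01  0.016]
scene short_board 0.92 [0.584 0.134 0.015] | M 0.67 3659 med [0.583 0.138 0.013] z5/95 [0.01  0.016]
scene teapot 0.96 [ 0.746 -0.253  0.078] | M 0.82 2947 med [ 0.741 -0.252  0.08 ] z5/95 [0.016 0.106]
scene glass_mug 0.66 [ 0.796 -0.033  0.058] | scene glass_mug 0.49 [ 0.486 -0.353  0.088] | M 0.56 1787 med [ 0.798 -0.027  0.059] z5/95 [0.006 0.09 ]
scene plant 0.92 [0.738 0.337 0.08 ] | M 0.8 2259 med [0.739 0.339 0.084] z5/95 [0.017 0.12 ]
2.25
```

```bash
cat > m2.py <<'E'
from h import *
L={'long_board':[(-.095,'sq'),(0,'r'),(.095,'r')],'short_board':[(-.062,'r'),(.052,'ob')]}
for n in ['top','scene']:
    I=cv2.imread(f'raw_{n}.png')
    for b in L:
        m=np.load(f'mask_{n}_{b}.npy').astype(np.uint8)
        c,_=cv2.findContours(m,0,2); c=max(c,key=cv2.contourArea); m=cv2.drawContours(np.zeros_like(m),[cv2.convexHull(c)],-1,1,-1)
        m=cv2.erode(m,np.ones((5,5)))
        g=I[:,:,1].astype(float); t,_=cv2.threshold(I[:,:,1][m>0].reshape(-1,1),0,255,cv2.THRESH_OTSU)
        k,lab,stt,cen=cv2.connectedComponentsWithStats(((g>t)&(m>0)).astype(np.uint8))
        W=[]
        for i in range(1,k):
            if stt[i,4]<100: continue
            v,u=np.where(lab==i); P=onplane(n,np.c_[u,v],.012)
            # rect fit on contour
            r=cv2.minAreaRect((P[:,:2]*1000).astype(np.float32))
            W.append((P[:,:2].mean(0),r,stt[i,4]))
        for x in W: print(n,b,np.round(x[0]*1000,1),'rect',np.round(x[1][0],1),np.round(x[1][1],1),round(x[1][2],1),x[2])
        # board outline
        P=onplane(n,np.argwhere(m)[:,::-1],.012); r=cv2.minAreaRect((P[:,:2]*1000).astype(np.float32)); print('  outline',np.round(r[0],1),np.round(r[1],1),round(r[2],2))
E
python3 m2.py
python3 - <<'E'
from h import *
I=cv2.imread('raw_top.png')
cv2.imwrite('pics/crop_tray.png',cv2.resize(I[185:345,250:465],None,fx=3.6,fy=3.6,interpolation=cv2.INTER_CUBIC))
E
```

```text
top long_board [577.8 336.6] rect [577.8 336.3] [71.7 70.6] 1.4 682
top long_board [483.4 325.4] rect [483.8 325.5] [70.1 69.4] 45.4 666
top long_board [389.2 314. ] rect [389.4 314. ] [67.8 67.8] 7.1 753
  outline [484.2 324.1] [294.  116.9] 6.92
top short_board [618.4 133.5] rect [618.7 133.4] [ 72.5 109.1] 86.8 1209
top short_board [504.4 139.7] rect [504.3 139.8] [73.1 73. ] 0.3 725
  outline [567.4 135.3] [113.6 231.8] 86.53
scene long_board [386.7 312.1] rect [385.9 311.5] [67.6 68. ] 7.1 497
scene long_board [481.  323.6] rect [481.4 324. ] [70.5 72.1] 32.0 555
scene long_board [573.7 336.7] rect [574.8 334.7] [75.5 74.1] 9.2 640
  outline [485.9 322.8] [298.  115.4] 6.89
scene short_board [501.8 137.8] rect [500.3 137.8] [76.  73.2] 27.5 509
scene short_board [617.  131.4] rect [615.6 130.9] [ 73.5 109.4] 87.1 1054
  outline [569.5 136.5] [109.7 229.1] 86.86
```

View pics/crop_tray.png

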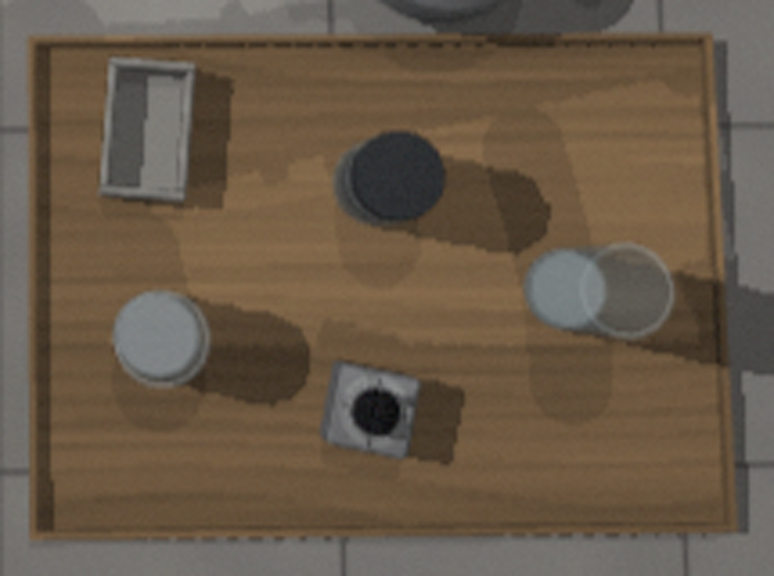

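View pics/top_m.png

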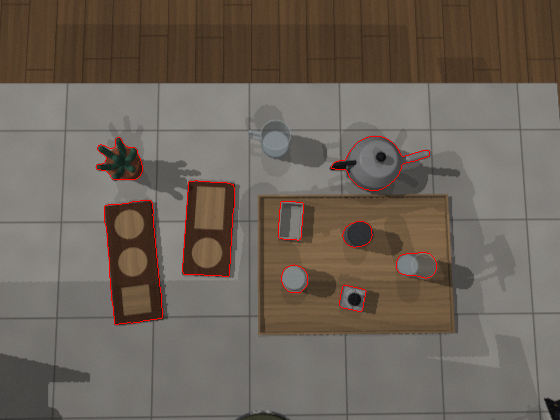

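Run:
```python
from h import *
def px(*p): return np.array(p,float)/3.6+[250,185]-0.36
def show(k,p,z): print(k,np.round(onplane('top',px(*p),z)*1000,1).tolist())
show('short',[(161,338)],.075); show('tall rim',[(627,291)],.130);show('tall base',[(567,290)],.009);show('jar',[(398,177)],.09)
for k,c,z in [('timer',[(338,362),(420,378),(405,458),(322,440)],.043),('dish',[(110,58),(194,64),(183,203),(100,195)],.033)]:
    P=onplane('top',px(*c),z)*1000; r=cv2.minAreaRect(P[:,:2].astype(np.float32)); print(k,P.mean(0).round(1),r)
# depth-slices
for n in ['top','scene']:
    D=np.load(f'D_{n}.npy'); 
    for t,(a,b) in dict(tall_glass=(.10,.14),short_glass=(.05,.09),jar=(.075,.1),dish=(.024,.04),timer=(.035,.048)).items():
        try: m=np.load(f'mask_{n}_{t}.npy')
        except: continue
        m=cv2.dilate(m.astype(np.uint8),np.ones((5,5)))>0
        P,_=cloud(n,D,m); P=P[(P[:,2]>a)&(P[:,2]<b)]
        if len(P)>10:
            r=cv2.minAreaRect((P[:,:2]*1000).astype(np.float32)); print(n,t,len(P),np.round(r[0],1),np.round(r[1],1),round(r[2],1),'z',P[:,2].mean().round(4))
```

```text
short [[439.8, -77.5, 75.0]]
tall rim [[468.6, -366.8, 130.0]]
tall base [[468.3, -368.3, 9.0]]
jar [[543.7, -233.6, 90.0]]
timer [ 389.5 -221.    43. ] ((389.8139343261719, -220.9879150390625), (57.177581787109375, 54.4509162902832), 77.40614318847656)
dish [581.5 -71.9  33. ] ((581.5792846679688, -71.5784683227539), (58.770442962646484, 97.32332611083984), 84.66224670410156)
top tall_glass 335 [ 469.8 -366.1] [58.8 58.5] 85.3 z 0.1201
top short_glass 152 [441.1 -76.8] [61.7 61.1] 89.8 z 0.0718
top jar 516 [ 545.7 -234.4] [59.4 56.9] 89.5 z 0.0896
top dish 293 [583.8 -71.9] [59.9 96. ] 85.4 z 0.0321
top timer 421 [ 389.3 -222.6] [56.2 56. ] 77.6 z 0.043
scene short_glass 402 [438.1 -77.9] [68.3 62.9] 3.6 z 0.0647
scene jar 341 [ 544.1 -235.4] [60.6 59.2] 20.7 z 0.0886
scene dish 383 [583.1 -72.7] [63.3 97.8] 84.6 z 0.0313
scene timer 192 [ 388.3 -223.5] [59.6 58.2] 77.4 z 0.0426
```

```bash
cat > plan.py <<'E'
from h import *
from scipy.spatial.transform import Rotation as Ro
import sys, json
def cur():
    st=ctrl.get_state(); return np.array(st['position'])*1000, Ro.from_rotvec(np.array(st['tool_rot'],float)), st
def theta(R): x=R.as_matrix()[:,0]; return np.degrees(np.arctan2(x[1],x[0]))
def down(th): # tool rotation with z down, x at th deg
    t=np.radians(th); return Ro.from_matrix(np.array([[np.cos(t),np.sin(t),0],[np.sin(t),-np.cos(t),0],[0,0,-1.]]))
def go(targets,claw,vmax=36,amax=6.5,start=None,settle=0):
    """targets: list of (x,y,z,th) mm/deg ; polar interpolation; None keeps"""
    p,R,st=cur() if start is None else start
    rows=[]
    for T in targets:
        pp=p.copy(); th0=theta(R); q=[pp[0],pp[1],pp[2],th0]; T=[q[i] if T[i] is None else T[i] for i in range(4)]
        dth=(T[3]-th0) if abs(T[3]-th0)<200 else (T[3]-th0+180)%360-180
        r0,a0=np.hypot(*pp[:2]),np.arctan2(pp[1],pp[0]); r1,a1=np.hypot(T[0],T[1]),np.arctan2(T[1],T[0])
        L=np.linalg.norm([r1-r0,max(r0,r1)*(a1-a0),T[2]-pp[2]])
        n=max(1,int(np.ceil(max(L/vmax,abs(dth)/amax))))
        for i in range(1,n+1):
            s=i/n; r=r0+s*(r1-r0);a=a0+s*(a1-a0)
            g=np.array([r*np.cos(a),r*np.sin(a),pp[2]+s*(T[2]-pp[2])])
            d=np.round(R.inv().apply(g-p),1)
            t=np.round(np.degrees((R.inv()*down(th0+s*dth)).as_rotvec()),1)
            rows.append([d.tolist(),t.tolist(),claw]); p=p+R.apply(d); R=R*Ro.from_rotvec(np.radians(t))
    rows=[[[x+0.0 for x in r[0]],[x+0.0 for x in r[1]],r[2]] for r in rows]
    for i in range(0,len(rows),8): print(json.dumps(rows[i:i+8]))
    print(len(rows),'rows end',p.round(1),round(theta(R),1))
def stat():
    p,R,st=cur(); print('t',round(st['time'],2),'p',p.round(1),'th',round(theta(R),2),'tilt',np.round(R.as_matrix()[:2,2],4),'F',np.round(st['ft_force'],1),'w',round(st['grip_width']*87,1),'j',np.round(st['joint_positions'],2))
E
python3 - <<'E'
from plan import *
stat(); print(onplane('top',[[260,265],[452,265],[355,332],[355,197]],.014).round(3))
go([(389.5,-222,200,77.5)],0)
E
```

```text
t 2.25 p [ 212.3 -614.4  236.6] th 19.07 tilt [-0.     -0.0001] F [-0.1 -0.3  0.7] w 86.9 j [ 1.25  0.32 -0.07  1.45  0.02  1.37 -0.06]
[[ 0.472  0.005  0.014]
 [ 0.468 -0.481  0.014]
 [ 0.305 -0.23   0.014]
 [ 0.643 -0.239  0.014]]
[[[30.5, -14.2, 2.4], [0.0, 0.0, -3.9], 0], [[30.2, -13.5, 2.5], [0.0, 0.0, -3.9], 0], [[29.8, -13.0, 2.4], [0.0, 0.0, -3.9], 0], [[29.4, -12.4, 2.4], [0.0, 0.0, -3.9], 0], [[29.0, -11.8, 2.5], [0.0, 0.0, -3.9], 0], [[28.6, -11.3, 2.4], [0.0, 0.0, -3.9], 0], [[28.2, -10.8, 2.5], [0.0, 0.0, -3.9], 0], [[27.7, -10.3, 2.4], [0.0, 0.0, -3.9], 0]]
[[[27.3, -9.8, 2.4], [0.0, 0.0, -3.9], 0], [[26.9, -9.3, 2.5], [0.0, 0.0, -3.9], 0], [[26.4, -9.0, 2.4], [0.0, 0.0, -3.8], 0], [[25.9, -8.6, 2.4], [0.0, 0.0, -3.9], 0], [[25.5, -8.1, 2.5], [0.0, 0.0, -3.9], 0], [[25.0, -7.9, 2.4], [0.0, 0.0, -3.9], 0], [[24.5, -7.5, 2.4], [0.0, 0.0, -3.9], 0]]
15 rows end [ 389.5 -222.   200. ] 77.5
```

>>> {"name": "arm_command", "arguments": {"motion": [[[30, -14, 2], [0, 0, -4], 0], [[30, -14, 2], [0, 0, -4], 0], [[30, -13, 3], [0, 0, -4], 0], [[29, -12, 2], [0, 0, -4], 0], [[29, -12, 3], [0, 0, -4], 0], [[29, -11, 2], [0, 0, -4], 0], [[28, -11, 3], [0, 0, -4], 0], [[28, -10, 2], [0, 0, -4], 0]]}}

```text
time: 2.92
position: [0.3557, -0.4069, 0.2174]
tool_rot: [2.832, 1.36, 0.0]
ft_force: [0.6, -0.3, -0.3]
grip_width: 1.001
```

```bash
sed -i 's/d=np.round(R.inv().apply(g-p),1)/q=0.5 if (i==n) else 1.0; d=np.round(R.inv().apply(g-p)\/q)*q/; s/t=np.round(np.degrees((R.inv()\*down(th0+s\*dth)).as_rotvec()),1)/t=np.round(np.degrees((R.inv()*down(th0+s*dth)).as_rotvec())\/(q\/2))*(q\/2)/' plan.py
sed -i 's/rows=\[\[\[x+0.0 for x in r\[0\]\].*/rows=[[[x+0.0 for x in r[0]],[x+0.0 for x in r[1]],r[2]] for r in rows]; rows=json.loads(json.dumps(rows).replace(".0","")) if 1 else rows/' plan.py
python3 - <<'E'
from plan import *
stat()
go([(389.5,-222,200,77.5)],0)
E
```

```text
t 2.92 p [ 355.7 -406.9  217.4] th 51.31 tilt [ 0.0002 -0.0002] F [ 0.6 -0.3 -0.3] w 87.0 j [ 1.06  0.11 -0.28  1.74  0.03  1.29  0.1 ]
[[[32, -11, 3], [0, 0, -4.5], 0], [[31, -10, 3], [0, 0, -4], 0], [[30, -10, 3], [0, 0, -4.5], 0], [[30, -9, 3], [0, 0, -4.5], 0], [[29, -9, 3], [0, 0, -4.5], 0], [[28.5, -8.5, 2.5], [0, 0, -4.25], 0]]
6 rows end [ 389.7 -221.8  199.9] 77.6
```

>>> {"name": "arm_command", "arguments": {"motion": [[[32, -11, 3], [0, 0, -4.5], 0], [[31, -10, 3], [0, 0, -4], 0], [[30, -10, 3], [0, 0, -4.5], 0], [[30, -9, 3], [0, 0, -4.5], 0], [[29, -9, 3], [0, 0, -4.5], 0], [[28.5, -8.5, 2.5], [0, 0, -4.25], 0], [[0, 0, 0], [0, 0, 0], 0.1]]}}

```text
time: 3.5
position: [0.3903, -0.2174, 0.1998]
tool_rot: [-2.441, -1.974, -0.0]
ft_force: [-0.0, 0.1, 0.8]
grip_width: 0.975
```

```bash
cat > wl.py <<'E'
from plan import *
def look(name,t=None):
    st=ctrl.get_state(); I,D=optics.get_image('wrist'); cv2.imwrite(f'pics/{name}.png',I); np.save(f'{name}.npy',D)
    out=None
    if t:
        ms=models.silhouettes('wrist',t)
        if ms:
            m=ms[0]['pixels']; P,uv=cloud('wrist',D,m,st); out=(P,uv,m,ms[0]['conf'])
            print(t,round(ms[0]['conf'],2),m.sum(),'zpct',np.percentile(P[:,2],[5,50,95]).round(4))
    return I,D,st,out
def rect(P,a,b):
    Q=P[(P[:,2]>a)&(P[:,2]<b)]; r=cv2.minAreaRect((Q[:,:2]*1000).astype(np.float32)); print(len(Q),np.round(r[0],1),np.round(r[1],1),round(r[2],2),'z',Q[:,2].mean().round(4)); return Q
E
python3 - <<'E'
from wl import *
stat()
I,D,st,o=look('w1','timer')
if o: rect(o[0],.036,.048)
stat()
E
```

```text
t 3.5 p [ 390.3 -217.4  199.8] th 77.92 tilt [-0.0009  0.0015] F [-0.   0.1  0.8] w 84.8 j [ 0.92 -0.08 -0.44  1.96 -0.04  1.25  0.28]
timer 0.8 3385 zpct [0.0254 0.0446 0.0616]
2273 [ 387.2 -224.3] [55.1 55.1] 77.5 z 0.044
t 3.6 p [ 389.8 -222.9  200.4] th 77.42 tilt [ 0.0003 -0.0016] F [-0.1 -0.2  0.9] w 80.8 j [ 0.92 -0.08 -0.44  1.96 -0.03  1.25  0.28]
```

View pics/w1.png

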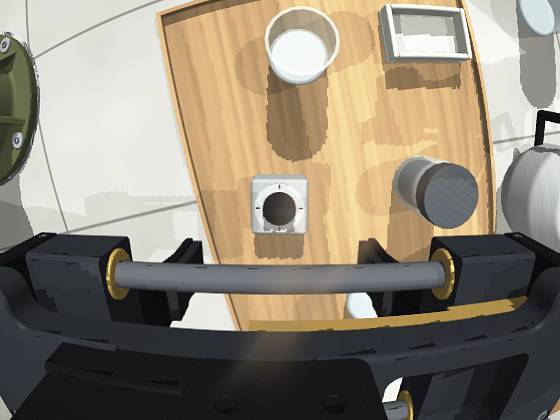

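Run:
```python
from wl import *
I,D,st,o=look('w2','timer'); stat()
if o: rect(o[0],.036,.048)
# also contour of the top face via plane
```

```text
timer 0.58 3370 zpct [0.0303 0.0446 0.0617]
t 3.7 p [ 389.5 -224.7  200.4] th 77.22 tilt [ 0.0005 -0.001 ] F [ 0.2 -0.3 -0.5] w 79.5 j [ 0.92 -0.07 -0.43  1.96 -0.03  1.25  0.28]
2286 [ 387.  -225.1] [56.8 55.1] 77.67 z 0.044
```

Run:
```python
from plan import *
stat()
go([(388.3,-223.5,80,77.5),(388.3,-223.5,28,77.5)],0.1,vmax=30)
```

```text
t 3.7 p [ 389.5 -224.7  200.4] th 77.22 tilt [ 0.0005 -0.001 ] F [ 0.2 -0.3 -0.5] w 79.5 j [ 0.92 -0.07 -0.43  1.96 -0.03  1.25  0.28]
[[[0, 0, 24], [0, 0, 0], 0.1], [[0, -1, 24], [0, 0, 0], 0.1], [[1, 0, 24], [0, 0, 0], 0.1], [[0, 0, 24], [0, 0, 0], 0.1], [[0, -0.5, 24.5], [0, 0, -0.25], 0.1], [[0, 0, 26], [0, 0, 0], 0.1], [[0, 0, 26], [0, 0, 0], 0.1]]
7 rows end [ 388.4 -223.6   27.9] 77.5
```

>>> {"name": "arm_command", "arguments": {"motion": [[[0, 0, 24], [0, 0, 0], 0.1], [[0, -1, 24], [0, 0, 0], 0.1], [[1, 0, 24], [0, 0, 0], 0.1], [[0, 0, 24], [0, 0, 0], 0.1], [[0, -0.5, 24.5], [0, 0, 0], 0.1], [[0, 0, 26], [0, 0, 0], 0.1], [[0, 0, 20], [0, 0, 0], 0.1], [[0, 0, 6], [0, 0, 0], 0.1]]}}

```text
time: 4.37
position: [0.386, -0.2224, 0.0245]
tool_rot: [-2.452, -1.956, 0.002]
ft_force: [-0.3, 1.4, 0.3]
grip_width: 0.898
```

>>> {"name": "arm_command", "arguments": {"motion": [[[0, 0, 0], [0, 0, 0], 0.1], [[0, 0, 0], [0, 0, 0], 0.3], [[0, 0, 0], [0, 0, 0], 0.5], [[0, 0, 0], [0, 0, 0], 0.6], [[0, 0, 0], [0, 0, 0], 0.6], [[0, 0, 0], [0, 0, 0], 0.6]], "force": 20}}

```text
time: 4.87
position: [0.3887, -0.2227, 0.0285]
tool_rot: [2.452, 1.962, -0.0]
ft_force: [-0.8, 0.0, 4.0]
grip_width: 0.643
```

Run:
```python
from wl import *
stat();
```

```text
t 4.87 p [ 388.7 -222.7   28.5] th 77.31 tilt [ 0.0007 -0.0013] F [-0.8  0.   4. ] w 55.9 j [ 0.89  0.14 -0.45  2.14  0.08  0.87  0.17]
```

Run:
```python
from plan import *
go([(None,None,170,None),(440,214,200,97)],0.6,vmax=34)
```

```text
[[[0, 0, -28], [0, 0, 0], 0.6], [[0, 0, -29], [0, 0, 0], 0.6], [[0, 0, -28], [0, 0, 0], 0.6], [[0, 0, -28], [0, 0, 0], 0.6], [[0, 0, -28.5], [0, 0, 0], 0.6], [[27, 10, -2], [0, 0, -1.5], 0.6], [[28, 10, -2], [0, 0, -1], 0.6], [[29, 8, -2], [0, 0, -1.5], 0.6]]
[[[29, 7, -2], [0, 0, -1], 0.6], [[29, 5, -2], [0, 0, -1.5], 0.6], [[30, 5, -2], [0, 0, -1.5], 0.6], [[30, 3, -2], [0, 0, -1], 0.6], [[31, 2, -2], [0, 0, -1.5], 0.6], [[30, 0, -2], [0, 0, -1.5], 0.6], [[31, 0, -2], [0, 0, -1], 0.6], [[31, -2, -2], [0, 0, -1.5], 0.6]]
[[[31, -4, -2], [0, 0, -1], 0.6], [[31, -4, -2], [0, 0, -1.5], 0.6], [[31, -6, -2], [0, 0, -1.5], 0.6], [[31, -7.5, -2.5], [0, 0, -1.25], 0.6]]
20 rows end [440.2 213.9 200. ] 97.1
```

>>> {"name": "arm_command", "arguments": {"motion": [[[0, 0, -14], [0, 0, 0], 0.6], [[0, 0, -29], [0, 0, 0], 0.6], [[0, 0, -28], [0, 0, 0], 0.6], [[0, 0, -28], [0, 0, 0], 0.6], [[0, 0, -28], [0, 0, 0], 0.6], [[27, 10, -15], [0, 0, -1.5], 0.6], [[28, 10, -2], [0, 0, -1], 0.6], [[29, 8, -2], [0, 0, -1.5], 0.6]]}}

```text
time: 5.53
position: [0.4335, -0.1453, 0.1751]
tool_rot: [2.382, 2.043, 0.002]
ft_force: [0.2, -0.5, -1.0]
grip_width: 0.638
```

>>> {"name": "arm_command", "arguments": {"motion": [[[29, 7, -2], [0, 0, -1], 0.6], [[29, 5, -2], [0, 0, -1.5], 0.6], [[30, 5, -2], [0, 0, -1.5], 0.6], [[30, 3, -2], [0, 0, -1], 0.6], [[31, 2, -2], [0, 0, -1.5], 0.6], [[30, 0, -2], [0, 0, -1.5], 0.6], [[31, 0, -2], [0, 0, -1], 0.6], [[31, -2, -2], [0, 0, -1.5], 0.6]]}}

```text
time: 6.2
position: [0.4692, 0.0934, 0.1896]
tool_rot: [2.185, 2.257, 0.0]
ft_force: [0.7, 0.5, -2.1]
grip_width: 0.639
```

>>> {"name": "arm_command", "arguments": {"motion": [[[31, -4, -2], [0, 0, -1], 0.6], [[31, -4, -2], [0, 0, -1.5], 0.6], [[31, -6, -2], [0, 0, -1.5], 0.6], [[22, -5, -2.5], [0, 0, -1.25], 0.6], [[9, -2, 0], [0, 0, 0], 0.6], [[0, 0, 0], [0, 0, 0], 0.6], [[0, 0, 0], [0, 0, 0], 0.6], [[0, 0, 0], [0, 0, 0], 0.6]]}}

```text
time: 6.87
position: [0.4409, 0.212, 0.1976]
tool_rot: [2.083, 2.351, -0.002]
ft_force: [-0.5, -0.2, -1.9]
grip_width: 0.64
```

```bash
cat > marks.py <<'E'
from wl import *
def marks(name,board):
    I,D,st,o=look(name,board)
    if not o: return
    m=o[2].astype(np.uint8)
    c,_=cv2.findContours(m,0,2); c=max(c,key=cv2.contourArea); m=cv2.drawContours(np.zeros_like(m),[cv2.convexHull(c)],-1,1,-1); m=cv2.erode(m,np.ones((7,7)))
    t,_=cv2.threshold(I[:,:,1][m>0].reshape(-1,1),0,255,cv2.THRESH_OTSU)
    k,lab,s,_=cv2.connectedComponentsWithStats(((I[:,:,1]>t)&(m>0)).astype(np.uint8))
    for i in range(1,k):
        if s[i,4]<300: continue
        v,u=np.where(lab==i); P=onplane('wrist',np.c_[u,v],.012,st)[:,:2]*1000; r=cv2.minAreaRect(P.astype(np.float32))
        Z=cloud('wrist',D,lab==i,st)[0][:,2]
        print('mark mean',P.mean(0).round(1),'rect',np.round(r[0],1),np.round(r[1],1),round(r[2],1),s[i,4],'z',np.median(Z).round(4))
E
python3 - <<'E'
from marks import *
stat(); marks('w3','long_board'); stat()
E
```

```text
t 6.87 p [440.9 212.  197.6] th 96.91 tilt [-0.0003 -0.0014] F [-0.5 -0.2 -1.9] w 55.6 j [ 0.42  0.05 -0.94  1.86  0.05  1.25 -0.41]
long_board 0.7 30071 zpct [0.0118 0.0132 0.0146]
mark mean [481.7 323.1] rect [482.  323.1] [71.  71.9] 7.1 3744 z 0.0136
mark mean [387.7 311.5] rect [387.3 311.7] [67.3 68.3] 6.8 4281 z 0.0135
mark mean [575.9 334.6] rect [576.6 334.9] [73.2 74.3] 7.7 3220 z 0.0138
t 6.97 p [440.9 212.1 197.7] th 96.88 tilt [-0.0004 -0.0009] F [ 0.5 -0.2 -1.6] w 55.8 j [ 0.42  0.05 -0.94  1.86  0.05  1.25 -0.41]
```

View pics/w3.png

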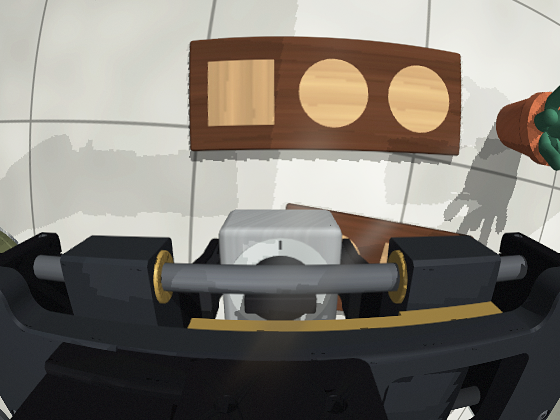

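Run:
```python
from h import *
I=cv2.imread('pics/w3.png'); cv2.imwrite('pics/c3.png',cv2.resize(I[195:275,190:370],None,fx=4,fy=4,interpolation=cv2.INTER_CUBIC))
m=optics.camera_model('wrist'); M=np.array(m['mount'])
def ontool(uv,z):
    r=rays('wrist',uv); d=(M[:3,:3]@r.T).T; o=M[:3,3]; return (o+d*((z-o[2])/d[:,2])[:,None])*1000
print(ontool([[228,212],[335,212],[281,212],[220,235],[341,235]],-.0145).round(1))
```

```text
[[ 32.5 -23.1 -14.5]
 [ 32.5  23.1 -14.5]
 [ 32.5  -0.2 -14.5]
 [ 22.  -27.2 -14.5]
 [ 22.   26.4 -14.5]]
```

View pics/c3.png

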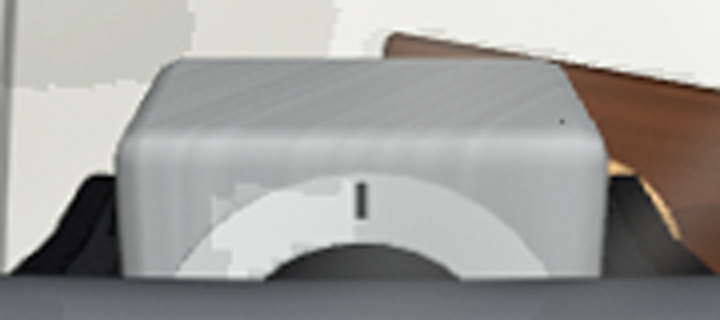

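Run:
```python
from h import *
m=optics.camera_model('wrist'); M=np.array(m['mount'])
def ontool(uv,z):
    r=rays('wrist',uv); d=(M[:3,:3]@r.T).T; o=M[:3,3]; return (o+d*((z-o[2])/d[:,2])[:,None])*1000
print(ontool([[219.5,229],[340.5,229],[280,228.5]],-.0145).round(1))
print(ontool([[233,209.7],[331,209.7],[281,209.7]],.0235).round(1))
```

```text
[[ 24.8 -27.3 -14.5]
 [ 24.8  26.  -14.5]
 [ 25.1  -0.7 -14.5]]
[[ 23.7 -26.6  23.5]
 [ 23.7  27.6  23.5]
 [ 23.7  -0.1  23.5]]
```

Run:
```python
from plan import *
go([(387.2,314.3,100,96.9),(387.2,314.3,44,96.9)],0.6,vmax=26)
```

```text
[[[18, -5, 16], [0, 0, 0], 0.6], [[19, -6, 17], [0, 0, 0], 0.6], [[18, -6, 16], [0, 0, 0], 0.6], [[18, -7, 16], [0, 0, 0], 0.6], [[18, -8, 16], [0, 0, 0], 0.6], [[17, -9, 16.5], [0, 0, 0], 0.6], [[0, 0, 19], [0, 0, 0], 0.6], [[0, 0, 18], [0, 0, 0], 0.6]]
[[[0, 0, 19], [0, 0, 0], 0.6]]
9 rows end [387.2 314.3  44.1] 96.9
```

>>> {"name": "arm_command", "arguments": {"motion": [[[18, -5, 16], [0, 0, 0], 0.6], [[19, -6, 17], [0, 0, 0], 0.6], [[18, -6, 16], [0, 0, 0], 0.6], [[18, -7, 16], [0, 0, 0], 0.6], [[18, -8, 16], [0, 0, 0], 0.6], [[17, -9, 16.5], [0, 0, 0], 0.6], [[0, 0, 19], [0, 0, 0], 0.6], [[0, 0, 18], [0, 0, 0], 0.6]]}}

```text
time: 7.63
position: [0.3862, 0.3163, 0.0625]
tool_rot: [-2.08, -2.355, 0.0]
ft_force: [0.1, -0.5, -2.5]
grip_width: 0.64
```

>>> {"name": "arm_command", "arguments": {"motion": [[[0, 0, 10], [0, 0, 0], 0.6], [[0, 0, 5], [0, 0, 0], 0.6], [[0, 0, 2], [0, 0, 0], 0.6], [[0, 0, 0], [0, 0, 0], 0.6], [[0, 0, 0], [0, 0, 0], 0.6], [[0, 0, 0], [0, 0, 0], 0.6]]}}

```text
time: 8.13
position: [0.3871, 0.3165, 0.0474]
tool_rot: [2.08, 2.353, 0.002]
ft_force: [0.6, -1.0, -1.7]
grip_width: 0.642
```

Run:
```python
from plan import *
stat()
```

```text
t 8.13 p [387.1 316.5  47.4] th 97.04 tilt [0.0017 0.0006] F [ 0.6 -1.  -1.7] w 55.8 j [ 0.12  0.33 -0.96  2.    0.33  0.98 -0.88]
```

>>> {"name": "arm_command", "arguments": {"motion": [[[-1, 0, 4], [0, 0, 0], 0.6], [[-1, 0, 4], [0, 0, 0], 0.6], [[0, 0, 2], [0, 0, 0], 0.6], [[0, 0, 0], [0, 0, 0], 0.6], [[0, 0, 0], [0, 0, 0], 0.6]]}}

```text
time: 8.55
position: [0.3863, 0.3141, 0.0363]
tool_rot: [-2.08, -2.354, 0.001]
ft_force: [-0.0, 0.4, -1.6]
grip_width: 0.644
```

Run:
```python
from marks import *
stat(); I,D,st,o=look('w4'); stat()
```

```text
t 8.55 p [386.3 314.1  36.3] th 97.07 tilt [-0.0005 -0.0003] F [-0.   0.4 -1.6] w 56.0 j [ 0.11  0.35 -0.95  2.01  0.34  0.96 -0.89]
t 8.6 p [386.4 314.3  36.4] th 97.07 tilt [-0.0002 -0.    ] F [-0.  -0.4 -1.9] w 56.2 j [ 0.11  0.35 -0.95  2.01  0.34  0.96 -0.89]
```

View pics/w4.png

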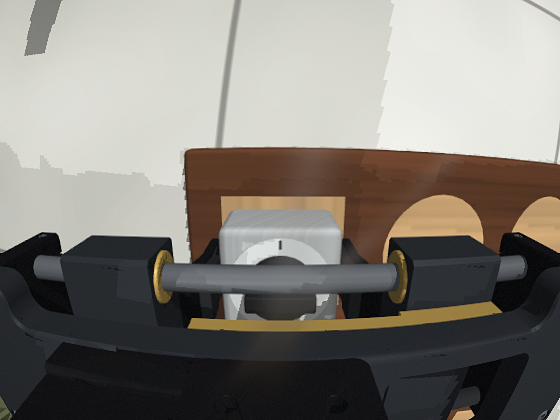

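Run:
```python
from h import *
I=cv2.imread('pics/w4.png'); cv2.imwrite('pics/c4.png',cv2.resize(I[185:265,190:370],None,fx=4,fy=4,interpolation=cv2.INTER_CUBIC))
m=optics.camera_model('wrist'); M=np.array(m['mount'])
def ontool(uv,z):
    r=rays('wrist',uv); d=(M[:3,:3]@r.T).T; o=M[:3,3]; return (o+d*((z-o[2])/d[:,2])[:,None])*1000
print(ontool([[221,197],[345,197],[233,210],[331,210]],.0244).round(1))
```

```text
[[ 30.8 -33.2  24.4]
 [ 30.7  35.4  24.4]
 [ 23.3 -26.7  24.4]
 [ 23.3  27.7  24.4]]
```

View pics/c4.png

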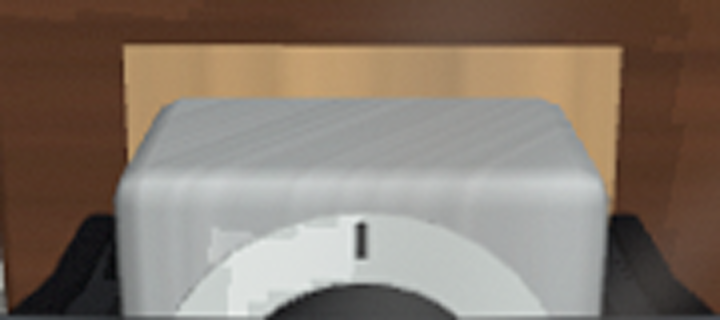

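>>> {"name": "arm_command", "arguments": {"motion": [[[1, 0.5, 0], [0, 0, 0], 0.6], [[0, 0, 0.5], [0, 0, 0], 0.6], [[0, 0, 0.5], [0, 0, 0], 0.6], [[0, 0, 0], [0, 0, 0], 0.6], [[0, 0, 0], [0, 0, 0], 0.6]]}}

```text
time: 9.02
position: [0.387, 0.3155, 0.0356]
tool_rot: [2.08, 2.354, 0.0]
ft_force: [0.7, -0.3, -1.4]
grip_width: 0.642
```

Run:
```python
from plan import *
stat()
```

```text
t 9.02 p [387.  315.5  35.6] th 97.08 tilt [0.0002 0.0002] F [ 0.7 -0.3 -1.4] w 55.9 j [ 0.11  0.35 -0.95  2.01  0.35  0.96 -0.89]
```

Still carrying the weight; go down until contact shows.

>>> {"name": "arm_command", "arguments": {"motion": [[[0, 0, 0.5], [0, 0, 0], 0.6], [[0, 0, 0.5], [0, 0, 0], 0.6], [[0, 0, 0], [0, 0, 0], 0.6], [[0, 0, 0], [0, 0, 0], 0.6]]}}

```text
time: 9.35
position: [0.387, 0.3155, 0.0355]
tool_rot: [2.08, 2.354, -0.001]
ft_force: [-2.5, -1.9, 9.0]
grip_width: 0.642
```

>>> {"name": "arm_command", "arguments": {"motion": [[[0, 0, -0.5], [0, 0, 0], 0.5], [[0, 0, 0], [0, 0, 0], 0.3], [[0, 0, 0], [0, 0, 0], 0.15], [[0, 0, 0], [0, 0, 0], 0.1], [[0, 0, 0], [0, 0, 0], 0.1], [[0, 0, -10], [0, 0, 0], 0.1], [[0, 0, -25], [0, 0, 0], 0.1], [[0, 0, -30], [0, 0, 0], 0.05]]}}

```text
time: 10.02
position: [0.3855, 0.3146, 0.0998]
tool_rot: [-2.078, -2.353, 0.006]
ft_force: [1.8, -0.0, -0.2]
grip_width: 0.917
```

>>> {"name": "arm_command", "arguments": {"motion": [[[0, 0, -30], [0, 0, 0], 0], [[0, 0, -30], [0, 0, 0], 0], [[0, 0, -15], [0, 0, 0], 0], [[0, 0, 0], [0, 0, 0], 0], [[0, 0, 0], [0, 0, 0], 0]]}}

```text
time: 10.43
position: [0.3874, 0.3156, 0.1761]
tool_rot: [2.079, 2.353, 0.003]
ft_force: [0.9, 0.2, -1.0]
grip_width: 0.999
```

Run:
```python
from marks import *
stat(); marks('w5','long_board')
ms=models.silhouettes('wrist','timer')
D=np.load('w5.npy')
if ms: P,_=cloud('wrist',D,ms[0]['pixels']); rect(P,.043,.056)
stat()
go([(None,None,230,None),(469.2,-367,240,90)],0,vmax=36)
```

```text
t 10.43 p [387.4 315.6 176.1] th 97.06 tilt [0.0025 0.0002] F [ 0.9  0.2 -1. ] w 87.0 j [ 0.26  0.13 -1.05  1.87  0.12  1.21 -0.71]
long_board 0.63 24884 zpct [0.0118 0.0133 0.0147]
mark mean [390.  315.4] rect [388.  309.5] [68.  72.6] 6.9 3377 z 0.0506
mark mean [481.6 323.2] rect [482.9 322.9] [71.5 71.6] 8.5 3634 z 0.0137
mark mean [576.  334.6] rect [577.4 334.1] [73.3 73.9] 13.9 2871 z 0.0138
3341 [384.8 312.4] [55.3 55.2] 6.91 z 0.05
t 10.58 p [386.2 314.7 173.9] th 97.08 tilt [-0.0019 -0.0011] F [ 0.7 -0.3 -1.5] w 86.8 j [ 0.26  0.13 -1.04  1.87  0.12  1.21 -0.71]
[[[0, 0, -28], [0, 0, 0], 0], [[0, 0, -28], [0, 0, 0], 0], [[-23, 18, 0], [0, 0, 0.5], 0], [[-24, 18, -1], [0, 0, 0], 0], [[-26, 16, 0], [0, 0, 0.5], 0], [[-26, 15, -1], [0, 0, 0], 0], [[-28, 13, 0], [0, 0, 0.5], 0], [[-28, 12, -1], [0, 0, 0.5], 0]]
[[[-29, 11, 0], [0, 0, 0], 0], [[-30, 9, -1], [0, 0, 0.5], 0], [[-31, 8, 0], [0, 0, 0.5], 0], [[-31, 6, 0], [0, 0, 0], 0], [[-32, 4, -1], [0, 0, 0.5], 0], [[-32, 2, 0], [0, 0, 0], 0], [[-33, 1, -1], [0, 0, 0.5], 0], [[-33, -1, 0], [0, 0, 0.5], 0]]
[[[-33, -3, 0], [0, 0, 0], 0], [[-33, -5, -1], [0, 0, 0.5], 0], [[-33, -6, 0], [0, 0, 0], 0], [[-32, -8, -1], [0, 0, 0.5], 0], [[-33, -11, 0], [0, 0, 0.5], 0], [[-32, -12, 0], [0, 0, 0], 0], [[-32, -13, -1], [0, 0, 0.5], 0], [[-31, -16, 0], [0, 0, 0.5], 0]]
[[[-30, -17, -0.5], [0, 0, 0], 0]]
25 rows end [ 469.4 -366.8  240. ] 90.1
```

View pics/w5.png

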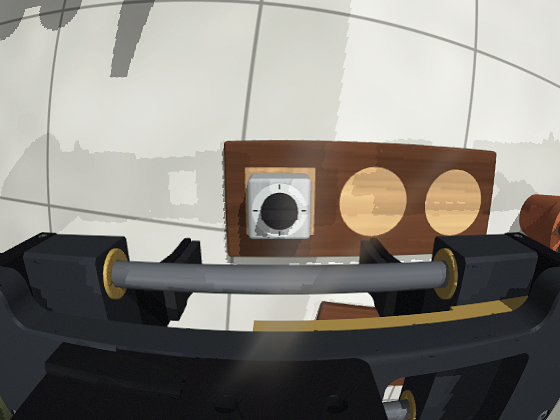

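>>> {"name": "arm_command", "arguments": {"motion": [[[0, 0, -28], [0, 0, 0], 0], [[0, 0, -28], [0, 0, 0], 0], [[-23, 18, 0], [0, 0, 0.5], 0], [[-24, 18, -1], [0, 0, 0], 0], [[-26, 16, 0], [0, 0, 0.5], 0], [[-26, 15, -1], [0, 0, 0], 0], [[-28, 13, 0], [0, 0, 0.5], 0], [[-28, 12, -1], [0, 0, 0.5], 0]]}}

```text
time: 11.25
position: [0.4953, 0.1701, 0.2325]
tool_rot: [-2.119, -2.316, 0.003]
ft_force: [0.2, 0.9, 0.4]
grip_width: 0.998
```

>>> {"name": "arm_command", "arguments": {"motion": [[[-29, 11, 0], [0, 0, 0], 0], [[-30, 9, -1], [0, 0, 0.5], 0], [[-31, 8, 0], [0, 0, 0.5], 0], [[-31, 6, 0], [0, 0, 0], 0], [[-32, 4, -1], [0, 0, 0.5], 0], [[-32, 2, 0], [0, 0, 0], 0], [[-33, 1, -1], [0, 0, 0.5], 0], [[-33, -1, 0], [0, 0, 0.5], 0]]}}

```text
time: 11.92
position: [0.5527, -0.0769, 0.2355]
tool_rot: [-2.169, -2.269, 0.001]
ft_force: [-0.3, 0.2, 0.2]
grip_width: 1.002
```

>>> {"name": "arm_command", "arguments": {"motion": [[[-33, -3, 0], [0, 0, 0], 0], [[-33, -5, -1], [0, 0, 0.5], 0], [[-33, -6, 0], [0, 0, 0], 0], [[-32, -8, -1], [0, 0, 0.5], 0], [[-33, -11, 0], [0, 0, 0.5], 0], [[-32, -12, 0], [0, 0, 0], 0], [[-20, -8, -1], [0, 0, 0.5], 0], [[0, 0, 0], [0, 0, 0], 0]]}}

```text
time: 12.58
position: [0.5036, -0.2997, 0.2377]
tool_rot: [-2.219, -2.22, 0.006]
ft_force: [-0.1, 0.0, 0.3]
grip_width: 1.003
```

```bash
cat > chk.py <<'E'
from wl import *
def chk(t,a,b,cam='top'):
    I,D=optics.get_image(cam); cv2.imwrite(f'pics/{cam}_{t}.png',I)
    ms=models.silhouettes(cam,t)
    for m in ms[:2]:
        M=cv2.dilate(m['pixels'].astype(np.uint8),np.ones((5,5)))>0
        P,_=cloud(cam,D,M); print(cam,t,round(m['conf'],2),end=' '); rect(P,a,b)
    return I,D
E
python3 - <<'E'
from chk import *
stat()
chk('timer',.043,.056); chk('timer',.043,.056,'scene'); stat()
E
```

```text
t 12.58 p [ 503.6 -299.7  237.7] th 90.02 tilt [-0.0044 -0.0007] F [-0.1  0.   0.3] w 87.3 j [ 0.99  0.23 -0.58  1.6   0.13  1.36  0.39]
top timer 0.79 444 [389.3 314.1] [56.  56.7] 6.88 z 0.0508
scene timer 0.57 309 [388.7 313.3] [58.4 55.3] 6.82 z 0.0505
scene timer 0.45 92 [ 558.3 -222.1] [28.3 59.1] 44.92 z 0.049
t 12.78 p [ 507.8 -291.1  239.1] th 90.71 tilt [-0.0009  0.002 ] F [0.8 0.2 0.1] w 86.5 j [ 0.98  0.23 -0.59  1.6   0.13  1.36  0.39]
```

Run:
```python
from plan import *
stat(); go([(467.5,-369,200,90)],0,vmax=32)
```

```text
t 12.78 p [ 507.8 -291.1  239.1] th 90.71 tilt [-0.0009  0.002 ] F [0.8 0.2 0.1] w 86.5 j [ 0.98  0.23 -0.59  1.6   0.13  1.36  0.39]
[[[-20, -9, 10], [0, 0, 0], 0], [[-19, -10, 9], [0, 0, 0.5], 0], [[-20, -11, 10], [0, 0, 0], 0], [[-18.5, -11, 10], [0, 0, 0.25], 0]]
4 rows end [ 467.4 -368.8  200. ] 90.0
```

>>> {"name": "arm_command", "arguments": {"motion": [[[-20, -9, 10], [0, 0, 0], 0], [[-19, -10, 9], [0, 0, 0.5], 0], [[-20, -11, 10], [0, 0, 0], 0], [[-18.5, -11, 10], [0, 0, 0.25], 0], [[0, 0, 0], [0, 0, 0], 0], [[0, 0, 0], [0, 0, 0], 0], [[0, 0, 0], [0, 0, 0], 0]]}}

```text
time: 13.37
position: [0.4682, -0.3686, 0.2012]
tool_rot: [-2.222, -2.221, -0.002]
ft_force: [1.0, 0.9, -0.0]
grip_width: 1.001
```

Run:
```python
from wl import *
stat()
I,D,st,o=look('w6','tall_glass')
if o: rect(o[0],.11,.14)
stat()
```

```text
t 13.37 p [ 468.2 -368.6  201.2] th 89.99 tilt [0.0008 0.0011] F [ 1.   0.9 -0. ] w 87.1 j [ 1.07  0.27 -0.53  1.62  0.14  1.29  0.52]
tall_glass 0.75 6167 zpct [0.0135 0.0917 0.1312]
2244 [ 467.9 -368.5] [58.5 59. ] 75.94 z 0.1256
t 13.47 p [ 468.5 -368.6  201.7] th 90.03 tilt [0.0013 0.    ] F [-0.2  0.1 -0.1] w 86.8 j [ 1.07  0.27 -0.53  1.62  0.14  1.29  0.52]
```

View pics/w6.png

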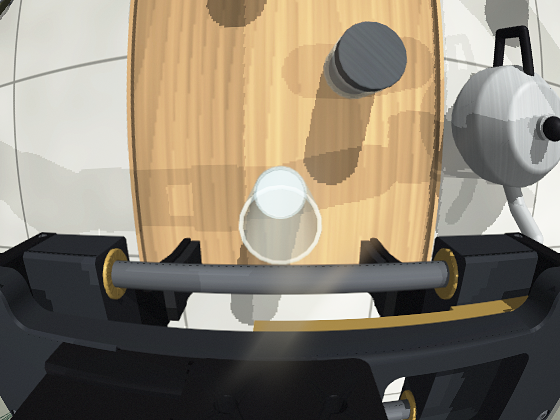

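>>> {"name": "arm_command", "arguments": {"motion": [[[0, 0, 15], [0, 0, 0], 0], [[0, 0, 25], [0, 0, 0], 0], [[0, 0, 25], [0, 0, 0], 0], [[0, 0, 22], [0, 0, 0], 0], [[0, 0, 13], [0, 0, 0], 0], [[0, 0, 6], [0, 0, 0], 0], [[0, 0, 0], [0, 0, 0], 0], [[0, 0, 0], [0, 0, 0], 0]]}}

```text
time: 14.13
position: [0.4677, -0.3707, 0.0961]
tool_rot: [2.223, 2.218, 0.0]
ft_force: [0.4, -0.3, 0.6]
grip_width: 0.994
```

>>> {"name": "arm_command", "arguments": {"motion": [[[0, 0, 0], [0, 0, 0], 0.2], [[0, 0, 0], [0, 0, 0], 0.3], [[0, 0, 0], [0, 0, 0], 0.4], [[0, 0, 0], [0, 0, 0], 0.5], [[0, 0, 0], [0, 0, 0], 0.5], [[0, 0, 0], [0, 0, 0], 0.5]], "force": 20}}

```text
time: 14.63
position: [0.4671, -0.3709, 0.0954]
tool_rot: [2.224, 2.217, 0.0]
ft_force: [-0.8, -0.4, 1.4]
grip_width: 0.693
```

Run:
```python
from plan import *
stat(); go([(None,None,210,None),(520,210,215,97)],0.5,vmax=34)
```

```text
t 14.63 p [ 467.1 -370.9   95.4] th 89.82 tilt [ 0.0007 -0.0006] F [-0.8 -0.4  1.4] w 60.3 j [ 1.05  0.36 -0.51  1.74  0.2   1.09  0.48]
[[[0, 0, -29], [0, 0, 0], 0.5], [[0, 0, -28], [0, 0, 0], 0.5], [[0, 0, -29], [0, 0, 0], 0.5], [[0, 0, -28.5], [0, 0, 0], 0.5], [[28, 18, 0], [0, 0, -0.5], 0.5], [[28, 17, -1], [0, 0, -0.5], 0.5], [[29, 16, 0], [0, 0, 0], 0.5], [[30, 13, 0], [0, 0, -0.5], 0.5]]
[[[30, 13, 0], [0, 0, -0.5], 0.5], [[31, 11, -1], [0, 0, -0.5], 0.5], [[31, 9, 0], [0, 0, 0], 0.5], [[31, 8, 0], [0, 0, -0.5], 0.5], [[32, 6, 0], [0, 0, -0.5], 0.5], [[32, 4, -1], [0, 0, -0.5], 0.5], [[32, 3, 0], [0, 0, 0], 0.5], [[32, 2, 0], [0, 0, -0.5], 0.5]]
[[[32, 0, -1], [0, 0, -0.5], 0.5], [[31, -2, 0], [0, 0, -0.5], 0.5], [[32, -3, 0], [0, 0, 0], 0.5], [[31, -5, 0], [0, 0, -0.5], 0.5], [[31, -7, -1], [0, 0, -0.5], 0.5], [[30, -7, 0], [0, 0, -0.5], 0.5], [[30, -9.5, -0.5], [0, 0, -0.25], 0.5]]
23 rows end [520.  209.9 215.1] 97.1
```

>>> {"name": "arm_command", "arguments": {"motion": [[[0, 0, -15], [0, 0, 0], 0.5], [[0, 0, -30], [0, 0, 0], 0.5], [[0, 0, -30], [0, 0, 0], 0.5], [[0, 0, -30], [0, 0, 0], 0.5], [[28, 18, -15], [0, 0, -0.5], 0.5], [[28, 17, 0], [0, 0, -0.5], 0.5], [[29, 16, 0], [0, 0, 0], 0.5], [[30, 13, 0], [0, 0, -0.5], 0.5]]}}

```text
time: 15.3
position: [0.5305, -0.2542, 0.2151]
tool_rot: [2.196, 2.246, 0.0]
ft_force: [0.2, 0.7, -2.3]
grip_width: 0.694
```

>>> {"name": "arm_command", "arguments": {"motion": [[[30, 13, 0], [0, 0, -0.5], 0.5], [[31, 11, 0], [0, 0, -0.5], 0.5], [[31, 9, 0], [0, 0, 0], 0.5], [[31, 8, 0], [0, 0, -0.5], 0.5], [[32, 6, 0], [0, 0, -0.5], 0.5], [[32, 4, 0], [0, 0, -0.5], 0.5], [[32, 3, 0], [0, 0, 0], 0.5], [[32, 2, 0], [0, 0, -0.5], 0.5]]}}

```text
time: 15.97
position: [0.5735, -0.0009, 0.2145]
tool_rot: [-2.136, -2.303, 0.001]
ft_force: [1.9, -0.6, -2.1]
grip_width: 0.693
```

>>> {"name": "arm_command", "arguments": {"motion": [[[32, 0, 0], [0, 0, -0.5], 0.5], [[31, -2, 0], [0, 0, -0.5], 0.5], [[32, -3, 0], [0, 0, 0], 0.5], [[31, -5, 0], [0, 0, -0.5], 0.5], [[31, -7, 0], [0, 0, -0.5], 0.5], [[30, -7, 0], [0, 0, -0.5], 0.5], [[20, -6.5, 0], [0, 0, 0], 0.5], [[10, -3, 0], [0, 0, 0], 0.5]]}}

```text
time: 16.63
position: [0.5173, 0.2139, 0.2148]
tool_rot: [-2.078, -2.354, 0.0]
ft_force: [-0.2, 0.0, -1.0]
grip_width: 0.697
```

Run:
```python
from plan import *
stat(); 
b=np.array([481.7,323.1])-2.4*np.array([np.cos(np.radians(97)),np.sin(np.radians(97))]);print(b)
go([(b[0],b[1],190,97),(b[0],b[1],118,97)],0.5,vmax=28)
```

```text
t 16.63 p [517.3 213.9 214.8] th 97.13 tilt [-0.0013  0.001 ] F [-0.2  0.  -1. ] w 60.6 j [ 0.34  0.24 -0.89  1.68  0.19  1.31 -0.46]
[481.99248642 320.71788924]
[[[22, -3, 5], [0, 0, 0], 0.5], [[22, -3, 5], [0, 0, 0], 0.5], [[22, -4, 5], [0, 0, 0], 0.5], [[22, -6, 5], [0, 0, 0], 0.5], [[22.5, -6, 5], [0, 0, 0.25], 0.5], [[0, 0, 24], [0, 0, 0], 0.5], [[0, 0, 24], [0, 0, 0], 0.5], [[0, 0.5, 24], [0, 0, 0], 0.5]]
8 rows end [482.2 321.  118. ] 96.9
```

>>> {"name": "arm_command", "arguments": {"motion": [[[20, -3, 5], [0, 0, 0], 0.5], [[20, -3, 5], [0, 0, 0], 0.5], [[22, -4, 5], [0, 0, 0], 0.5], [[20, -5, 5], [0, 0, 0], 0.5], [[15, -4, 5], [0, 0, 0], 0.5], [[0, 0, 24], [0, 0, 0], 0.5], [[0, 0, 24], [0, 0, 0], 0.5], [[0, 0, 14], [0, 0, 0], 0.5]]}}

```text
time: 17.3
position: [0.4888, 0.3022, 0.1252]
tool_rot: [-2.086, -2.349, 0.006]
ft_force: [-1.1, -1.2, -2.7]
grip_width: 0.695
```

>>> {"name": "arm_command", "arguments": {"motion": [[[0, 0, 8], [0, 0, 0], 0.5], [[0, 0, 0], [0, 0, 0], 0.5], [[0, 0, 0], [0, 0, 0], 0.5], [[0, 0, 0], [0, 0, 0], 0.5]]}}

```text
time: 17.63
position: [0.4903, 0.3044, 0.1213]
tool_rot: [2.086, 2.348, 0.003]
ft_force: [0.4, 0.4, -1.8]
grip_width: 0.693
```

Run:
```python
from wl import *
stat()
I,D,st,o=look('w7');stat()
```

```text
t 17.63 p [490.3 304.4 121.3] th 96.78 tilt [0.0018 0.0009] F [ 0.4  0.4 -1.8] w 60.3 j [ 0.13  0.38 -0.88  1.75  0.32  1.16 -0.72]
t 17.68 p [490.3 304.5 121.4] th 96.79 tilt [0.0021 0.0009] F [-0.3  0.1 -1.1] w 60.2 j [ 0.13  0.38 -0.88  1.75  0.32  1.16 -0.72]
```

View pics/w7.png

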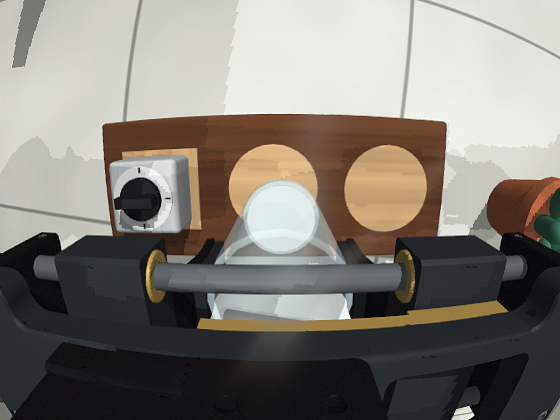

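```bash
cat > tl.py <<'E'
from h import *
M=np.array(optics.camera_model('wrist')['mount'])
def ontool(uv,z):
    r=rays('wrist',np.array(uv,float)); d=(M[:3,:3]@r.T).T; o=M[:3,3]*1000; return (o+d*((z-o[2])/d[:,2])[:,None])
E
python3 - <<'E'
from tl import *
I=cv2.imread('pics/w7.png'); cv2.imwrite('pics/c7.png',cv2.resize(I[130:270,190:370],None,fx=4,fy=4,interpolation=cv2.INTER_CUBIC))
print('mark',ontool([[229,188],[317,188],[273,145]],109.4).round(1),'base',ontool([[243,216],[318,216],[280,181]],90.4).round(1))
E
```

```text
mark [[ 19.8 -42.1 109.4]
 [ 19.7  29.5 109.4]
 [ 54.4  -6.  109.4]] base [[  1.5 -28.9  90.4]
 [  1.5  28.7  90.4]
 [ 28.6  -0.5  90.4]]
```

View pics/c7.png

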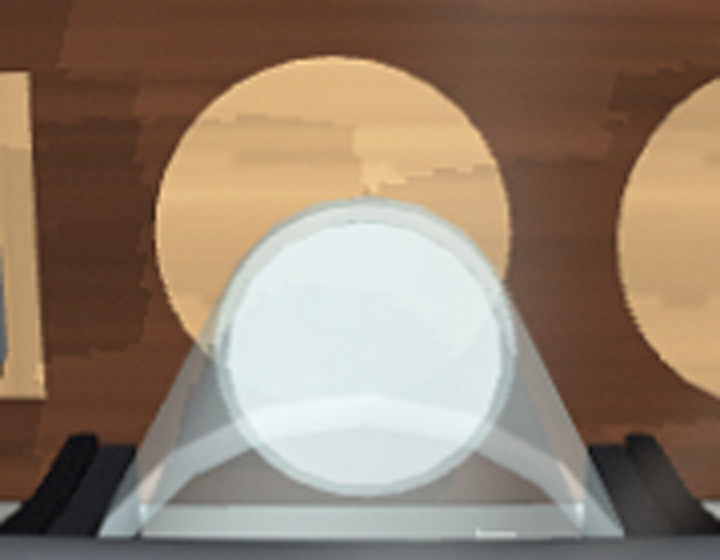

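>>> {"name": "arm_command", "arguments": {"motion": [[[9, -3, 3], [0, 0, 0], 0.5], [[9, -3.5, 4], [0, 0, 0], 0.5], [[0, 0, 4], [0, 0, 0], 0.5], [[0, 0, 3], [0, 0, 0], 0.5], [[0, 0, 2], [0, 0, 0], 0.5], [[0, 0, 0], [0, 0, 0], 0.5], [[0, 0, 0], [0, 0, 0], 0.5], [[0, 0, 0], [0, 0, 0], 0.5]]}}

```text
time: 18.35
position: [0.4811, 0.3209, 0.104]
tool_rot: [2.086, 2.349, -0.0]
ft_force: [-0.4, 0.6, -2.0]
grip_width: 0.69
```

Run:
```python
from wl import *
stat()
I,D,st,o=look('w8');stat()
cv2.imwrite('pics/c8.png',cv2.resize(I[150:270,190:370],None,fx=4,fy=4,interpolation=cv2.INTER_CUBIC))
```

```text
t 18.35 p [481.1 320.9 104. ] th 96.79 tilt [ 0.0001 -0.0001] F [-0.4  0.6 -2. ] w 60.0 j [ 0.09  0.4  -0.88  1.76  0.34  1.13 -0.77]
t 18.4 p [481.1 321.  104.1] th 96.79 tilt [ 0.0002 -0.    ] F [-0.1  0.3 -1.8] w 60.5 j [ 0.09  0.4  -0.88  1.76  0.34  1.13 -0.77]
```

View pics/c8.png

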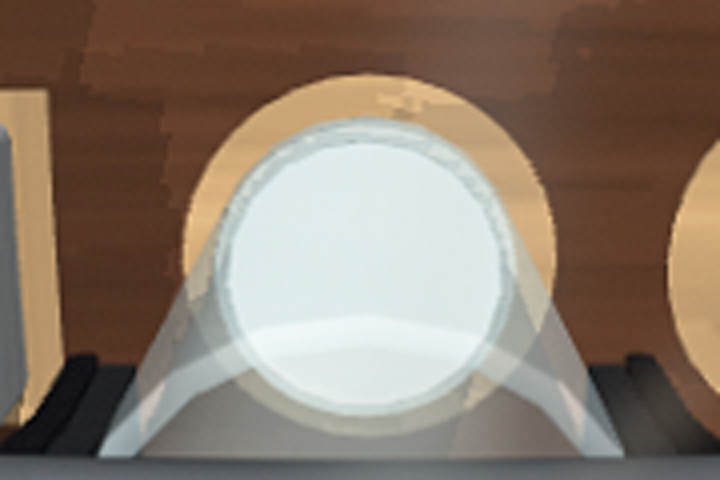

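Run:
```python
from tl import *
print('mark',ontool([[282.4,168.5],[282.4,259.2],[235.7,213],[329,213]],92).round(1).tolist())
for z in (90.4,87): print(z,ontool([[281,179.2],[281,253.8],[244.3,216],[318.2,216]],z).round(1).tolist())
```

```text
mark [[37.8, 1.3, 92.0], [-35.0, 1.4, 92.0], [3.4, -34.8, 92.0], [3.4, 37.4, 92.0]]
90.4 [[29.9, 0.2, 90.4], [-29.7, 0.3, 90.4], [1.5, -27.9, 90.4], [1.5, 28.8, 90.4]]
87 [[30.5, 0.2, 87.0], [-28.3, 0.2, 87.0], [2.4, -27.6, 87.0], [2.4, 28.4, 87.0]]
```

>>> {"name": "arm_command", "arguments": {"motion": [[[1, 1, 0], [0, 0, 0], 0.5], [[0, 0, 0.5], [0, 0, 0], 0.5], [[0, 0, 0.5], [0, 0, 0], 0.5], [[0, 0, 0], [0, 0, 0], 0.5], [[0, 0, 0], [0, 0, 0], 0.5]]}}

```text
time: 18.82
position: [0.4816, 0.3223, 0.1029]
tool_rot: [-2.085, -2.35, 0.0]
ft_force: [-1.2, -0.2, -2.9]
grip_width: 0.692
```

>>> {"name": "arm_command", "arguments": {"motion": [[[0, 0, 0.5], [0, 0, 0], 0.5], [[0, 0, 0.5], [0, 0, 0], 0.5], [[0, 0, 0], [0, 0, 0], 0.5], [[0, 0, 0], [0, 0, 0], 0.5]]}}

```text
time: 19.15
position: [0.4818, 0.3224, 0.1024]
tool_rot: [2.085, 2.349, 0.0]
ft_force: [0.2, -1.3, 2.2]
grip_width: 0.694
```

>>> {"name": "arm_command", "arguments": {"motion": [[[0, 0, 0], [0, 0, 0], 0.28], [[0, 0, 0], [0, 0, 0], 0.22], [[0, 0, 0], [0, 0, 0], 0.15], [[0, 0, 0], [0, 0, 0], 0.05], [[0, 0, 0], [0, 0, 0], 0], [[0, 0, -10], [0, 0, 0], 0], [[0, 0, -25], [0, 0, 0], 0], [[0, 0, -35], [0, 0, 0], 0]]}}

```text
time: 19.82
position: [0.4801, 0.3211, 0.1708]
tool_rot: [-2.084, -2.348, 0.008]
ft_force: [0.6, -0.2, 0.7]
grip_width: 0.989
```

Run:
```python
from plan import *
stat(); go([(None,None,235,None),(543,-236,210,0)],0,vmax=36,amax=6.5)
```

```text
t 19.82 p [480.1 321.1 170.8] th 96.84 tilt [-0.005  -0.0023] F [ 0.6 -0.2  0.7] w 86.0 j [ 0.12  0.34 -0.91  1.69  0.28  1.25 -0.73]
[[[0, 0, -32], [-0.5, 0, 0], 0], [[0, 0, -32], [0.25, 0, 0], 0], [[-30, 15, 1], [0, 0, 5.5], 0], [[-30, 17, 2], [0, 0, 6], 0], [[-29, 18, 2], [0, 0, 5.5], 0], [[-29, 18, 1], [0, 0, 6], 0], [[-27, 21, 2], [0, 0, 5.5], 0], [[-27, 21, 1], [0, 0, 5.5], 0]]
[[[-26, 22, 2], [0, 0, 6], 0], [[-25, 24, 1], [0, 0, 5.5], 0], [[-25, 24, 2], [0, 0, 6], 0], [[-23, 26, 1], [0, 0, 5.5], 0], [[-22, 26, 2], [0, 0, 5.5], 0], [[-21, 27, 1], [0, 0, 6], 0], [[-20, 29, 2], [0, 0, 5.5], 0], [[-19, 29, 1], [0, 0, 6], 0]]
[[[-18, 29, 2], [0, 0, 5.5], 0], [[-16, 31, 1], [0, 0, 5.5], 0], [[-15.5, 31, 2], [0, 0, 5.75], 0]]
19 rows end [ 543.1 -235.8  209.8] 0.1
```

>>> {"name": "arm_command", "arguments": {"motion": [[[0, 0, -32], [0, 0, 0], 0], [[0, 0, -32], [0, 0, 0], 0], [[-30, 15, 1], [0, 0, 5.5], 0], [[-30, 17, 2], [0, 0, 6], 0], [[-29, 18, 2], [0, 0, 5.5], 0], [[-29, 18, 1], [0, 0, 6], 0], [[-27, 21, 2], [0, 0, 5.5], 0], [[-27, 21, 1], [0, 0, 5.5], 0]]}}

```text
time: 20.48
position: [0.5689, 0.1367, 0.2278]
tool_rot: [2.685, 1.631, 0.002]
ft_force: [1.0, -0.1, -0.5]
grip_width: 1.003
```

>>> {"name": "arm_command", "arguments": {"motion": [[[-26, 22, 2], [0, 0, 6], 0], [[-25, 24, 1], [0, 0, 5.5], 0], [[-25, 24, 2], [0, 0, 6], 0], [[-23, 26, 1], [0, 0, 5.5], 0], [[-22, 26, 2], [0, 0, 5.5], 0], [[-21, 27, 1], [0, 0, 6], 0], [[-20, 29, 2], [0, 0, 5.5], 0], [[-19, 29, 1], [0, 0, 6], 0]]}}

```text
time: 21.15
position: [0.5752, -0.1372, 0.2158]
tool_rot: [3.109, 0.453, 0.002]
ft_force: [1.2, -0.4, -0.2]
grip_width: 0.999
```

>>> {"name": "arm_command", "arguments": {"motion": [[[-18, 29, 2], [0, 0, 5.5], 0], [[-12, 24, 1], [0, 0, 5.5], 0], [[-8, 16, 2], [0, 0, 5.75], 0], [[0, 0, 0], [0, 0, 0], 0], [[0, 0, 0], [0, 0, 0], 0], [[0, 0, 0], [0, 0, 0], 0]]}}

```text
time: 21.65
position: [0.5536, -0.2097, 0.2107]
tool_rot: [-3.141, -0.007, -0.002]
ft_force: [0.0, -0.1, -0.7]
grip_width: 0.998
```

Run:
```python
from chk import *
stat()
I,D,st,o=look('w9','jar')
if o: rect(o[0],.08,.1)
chk('tall_glass',.115,.15)
stat()
```

```text
t 21.65 p [ 553.6 -209.7  210.7] th 0.25 tilt [0.001  0.0008] F [ 0.  -0.1 -0.7] w 86.8 j [ 0.68  0.24 -0.42  1.63  0.1   1.3  -1.32]
jar 0.76 4405 zpct [0.0343 0.0907 0.092 ]
3656 [ 543.9 -236.4] [59.4 59.4] 59.61 z 0.0907
top tall_glass 0.86 296 [484.1 325.4] [60.  57.7] 88.36 z 0.1308
t 21.85 p [ 553.6 -209.6  210.3] th 0.25 tilt [0.0005 0.0003] F [-0.6 -1.  -0.3] w 87.4 j [ 0.67  0.24 -0.42  1.63  0.1   1.3  -1.33]
```

View pics/w9.png

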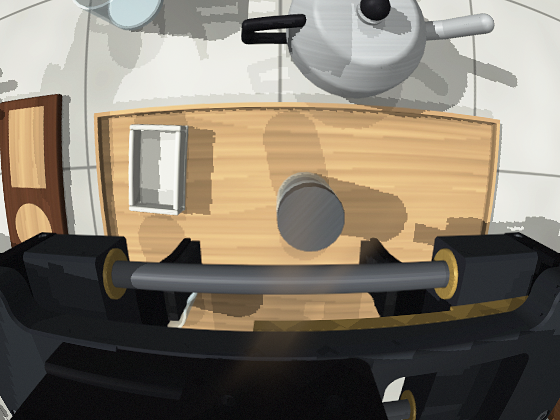

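View pics/top_tall_glass.png

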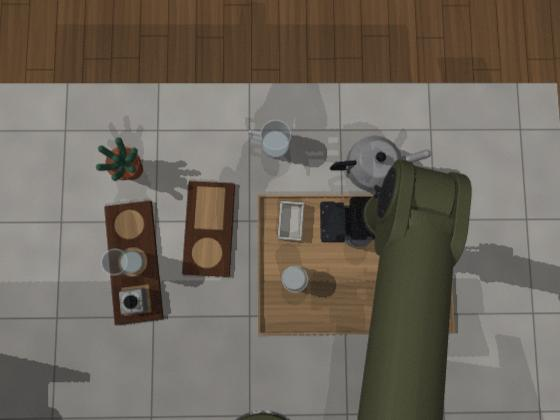

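>>> {"name": "arm_command", "arguments": {"motion": [[[-4, 10, 15], [0, 0, 0], 0], [[-4, 11, 30], [0, 0, 0], 0], [[-2, 6, 34], [0, 0, 0], 0], [[0, 0, 32], [0, 0, 0], 0], [[0, 0, 28], [0, 0, 0], 0], [[0, 0, 16], [0, 0, 0], 0], [[0, 0, 9], [0, 0, 0], 0], [[0, 0, 4], [0, 0, 0], 0]]}}

```text
time: 22.52
position: [0.5425, -0.2373, 0.0406]
tool_rot: [-3.14, -0.004, 0.003]
ft_force: [-0.6, 0.6, 0.4]
grip_width: 0.997
```

>>> {"name": "arm_command", "arguments": {"motion": [[[0, 0, 0], [0, 0, 0], 0.1], [[0, 0, 0], [0, 0, 0], 0.2], [[0, 0, 0], [0, 0, 0], 0.3], [[0, 0, 0], [0, 0, 0], 0.4], [[0, 0, 0], [0, 0, 0], 0.5], [[0, 0, 0], [0, 0, 0], 0.5]], "force": 22}}

```text
time: 23.02
position: [0.5439, -0.2376, 0.0433]
tool_rot: [-3.141, -0.002, -0.003]
ft_force: [-1.2, 2.9, 5.3]
grip_width: 0.705
```

Run:
```python
from plan import *
stat(); go([(None,None,200,None),(500,270,215,6.9)],0.5,vmax=34)
```

```text
t 23.02 p [ 543.9 -237.6   43.3] th 0.09 tilt [0.0017 0.0002] F [-1.2  2.9  5.3] w 61.4 j [ 0.68  0.4  -0.38  1.79  0.17  0.99 -1.33]
[[[0, 0, -31], [0, 0, 0], 0.5], [[0, 0, -32], [0, 0, 0], 0.5], [[0, 0, -31], [0, 0, 0], 0.5], [[0, 0, -31], [0, 0, 0], 0.5], [[0.5, 0, -31.5], [0, 0, 0], 0.5], [[11, -32, -1], [0, 0, -0.5], 0.5], [[10, -32, -1], [0, 0, -0.5], 0.5], [[8, -32, -1], [0, 0, -0.5], 0.5]]
[[[6, -33, -1], [0, 0, 0], 0.5], [[5, -33, -1], [0, 0, -0.5], 0.5], [[3, -33, -1], [0, 0, -0.5], 0.5], [[1, -33, -1], [0, 0, -0.5], 0.5], [[0, -33, 0], [0, 0, -0.5], 0.5], [[-2, -33, -1], [0, 0, -0.5], 0.5], [[-4, -33, -1], [0, 0, -0.5], 0.5], [[-5, -32, -1], [0, 0, 0], 0.5]]
[[[-6, -32, -1], [0, 0, -0.5], 0.5], [[-9, -32, -1], [0, 0, -0.5], 0.5], [[-9, -31, -1], [0, 0, -0.5], 0.5], [[-12, -30, -1], [0, 0, -0.5], 0.5], [[-12, -29.5, -1], [0, 0, -0.25], 0.5]]
21 rows end [500.1 269.8 214.9] 6.8
```

Run:
```python
from plan import *
p,R,s=cur(); go([(552,325,205,6.9)],0.5,vmax=34,start=(np.array([p[0],p[1],200]),R,s))
```

```text
[[[14, -28, 0], [0, 0, -0.5], 0.5], [[13, -29, 0], [0, 0, -0.5], 0.5], [[12, -29, -1], [0, 0, 0], 0.5], [[10, -30, 0], [0, 0, -0.5], 0.5], [[9, -30, 0], [0, 0, -0.5], 0.5], [[8, -31, -1], [0, 0, -0.5], 0.5], [[6, -32, 0], [0, 0, 0], 0.5], [[5, -32, 0], [0, 0, -0.5], 0.5]]
[[[3, -32, 0], [0, 0, -0.5], 0.5], [[2, -33, -1], [0, 0, -0.5], 0.5], [[0, -32, 0], [0, 0, 0], 0.5], [[-1, -33, 0], [0, 0, -0.5], 0.5], [[-3, -33, 0], [0, 0, -0.5], 0.5], [[-4, -33, -1], [0, 0, -0.5], 0.5], [[-6, -32, 0], [0, 0, 0], 0.5], [[-7, -33, 0], [0, 0, -0.5], 0.5]]
[[[-9, -32, -1], [0, 0, -0.5], 0.5], [[-10.5, -32, 0], [0, 0, -0.25], 0.5]]
18 rows end [551.9 324.9 205.2] 6.8
```

>>> {"name": "arm_command", "arguments": {"motion": [[[0, 0, -16], [0, 0, 0], 0.5], [[0, 0, -31], [0, 0, 0], 0.5], [[0, 0, -31], [0, 0, 0], 0.5], [[0, 0, -31], [0, 0, 0], 0.5], [[0, 0, -31], [0, 0, 0], 0.5], [[0, 0, -17], [0, 0, 0], 0.5]]}}

```text
time: 23.52
position: [0.5439, -0.2391, 0.2026]
tool_rot: [3.139, 0.002, 0.006]
ft_force: [0.7, 0.2, -2.9]
grip_width: 0.706
```

>>> {"name": "arm_command", "arguments": {"motion": [[[14, -28, 0], [0, 0, -0.5], 0.5], [[13, -29, 0], [0, 0, -0.5], 0.5], [[12, -29, -1], [0, 0, 0], 0.5], [[10, -30, 0], [0, 0, -0.5], 0.5], [[9, -30, 0], [0, 0, -0.5], 0.5], [[8, -31, -1], [0, 0, -0.5], 0.5], [[6, -32, 0], [0, 0, 0], 0.5], [[5, -32, 0], [0, 0, -0.5], 0.5]]}}

```text
time: 24.18
position: [0.6136, 0.005, 0.2003]
tool_rot: [3.14, 0.083, -0.001]
ft_force: [0.6, -0.5, -2.7]
grip_width: 0.706
```

>>> {"name": "arm_command", "arguments": {"motion": [[[3, -32, 0], [0, 0, -0.5], 0.5], [[2, -33, -1], [0, 0, -0.5], 0.5], [[0, -32, 0], [0, 0, 0], 0.5], [[-1, -33, 0], [0, 0, -0.5], 0.5], [[-3, -33, 0], [0, 0, -0.5], 0.5], [[-4, -33, -1], [0, 0, -0.5], 0.5], [[-6, -32, 0], [0, 0, 0], 0.5], [[-7, -33, 0], [0, 0, -0.5], 0.5]]}}

```text
time: 24.85
position: [0.5772, 0.2632, 0.2022]
tool_rot: [3.136, 0.165, -0.001]
ft_force: [0.3, -0.0, -3.2]
grip_width: 0.71
```

>>> {"name": "arm_command", "arguments": {"motion": [[[-9, -32, -1], [0, 0, -0.5], 0.5], [[-7, -20, 0], [0, 0, 0], 0.5], [[-4, -12, 0], [0, 0, 0], 0.5], [[0, 0, 0], [0, 0, 0], 0.5], [[0, 0, 0], [0, 0, 0], 0.5]]}}

```text
time: 25.27
position: [0.551, 0.323, 0.2035]
tool_rot: [3.135, 0.18, -0.0]
ft_force: [-0.3, 0.1, -2.5]
grip_width: 0.707
```

Run:
```python
from marks import *
stat(); marks('w10','long_board'); stat()
go([(576,334.7,80,6.9)],0.5,vmax=26)
```

```text
t 25.27 p [551.  323.  203.5] th 6.57 tilt [ 0.     -0.0019] F [-0.3  0.1 -2.5] w 61.5 j [-0.05  0.39 -0.67  1.51  0.25  1.33 -2.2 ]
long_board 0.92 10171 zpct [0.0117 0.0131 0.0145]
mark mean [567.9 336.8] rect [553.5 335.6] [ 73.9 119.1] 87.2 4487 z 0.0138
t 25.37 p [552.4 321.1 203.5] th 6.35 tilt [ 0.0005 -0.0024] F [ 0.5 -1.  -2.5] w 61.6 j [-0.05  0.39 -0.67  1.51  0.25  1.33 -2.2 ]
[[[5, -2, 25], [0, 0, 0], 0.5], [[5, -2, 24], [0, 0, 0], 0.5], [[5, -3, 25], [0, 0, -0.5], 0.5], [[5, -2, 25], [0, 0, 0], 0.5], [[5, -2, 24.5], [0.25, 0, 0], 0.5]]
5 rows end [576.  334.5  80. ] 6.9
```

View pics/w10.png

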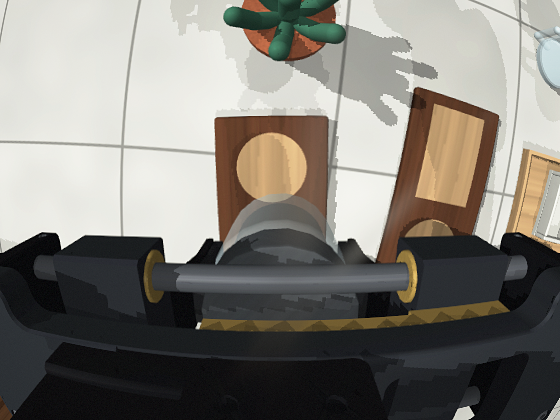

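>>> {"name": "arm_command", "arguments": {"motion": [[[9, -5, 5], [0, 0, 0], 0.5], [[9, -6, 25], [0, 0, 0], 0.5], [[6, -1, 25], [0, 0, -0.5], 0.5], [[0, 0, 25], [0, 0, 0], 0.5], [[0, 0, 20], [0, 0, 0], 0.5], [[0, 0, 10], [0, 0, 0], 0.5]]}}

```text
time: 25.87
position: [0.5734, 0.3346, 0.0902]
tool_rot: [3.132, 0.187, -0.006]
ft_force: [-0.5, -0.3, -3.2]
grip_width: 0.708
```

>>> {"name": "arm_command", "arguments": {"motion": [[[0, 0, 5], [0, 0, 0], 0.5], [[0, 0, 0], [0, 0, 0], 0.5], [[0, 0, 0], [0, 0, 0], 0.5], [[0, 0, 0], [0, 0, 0], 0.5]]}}

```text
time: 26.2
position: [0.5742, 0.3392, 0.0908]
tool_rot: [-3.135, -0.193, -0.004]
ft_force: [0.5, -0.2, -2.9]
grip_width: 0.703
```

Run:
```python
from wl import *
stat()
I,D,st,o=look('w11');stat()
```

```text
t 26.2 p [574.2 339.2  90.8] th 7.04 tilt [0.0026 0.0012] F [ 0.5 -0.2 -2.9] w 61.2 j [-0.1   0.54 -0.63  1.55  0.34  1.16 -2.25]
t 26.25 p [574.1 339.3  90.9] th 7.05 tilt [0.0027 0.0013] F [ 0.2 -0.2 -3.4] w 61.6 j [-0.1   0.54 -0.63  1.55  0.34  1.16 -2.25]
```

View pics/w11.png

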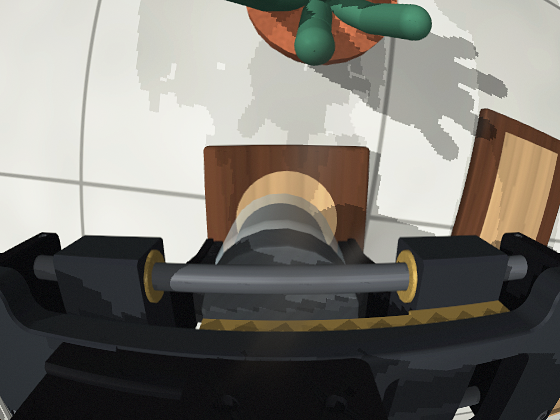

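Run:
```python
from tl import *
print(ontool([[286,171],[236,218],[337,218]],78.9).round(1).tolist())
```

```text
[[37.4, 4.6, 78.9], [3.0, -32.0, 78.9], [2.9, 42.3, 78.9]]
```

>>> {"name": "arm_command", "arguments": {"motion": [[[1, 2, 10], [0, 0, 0], 0.5], [[0, 2.5, 12], [0, 0, 0], 0.5], [[0, 0, 8], [0, 0, 0], 0.5], [[0, 0, 5], [0, 0, 0], 0.5], [[0, 0, 2], [0, 0, 0], 0.5], [[0, 0, 0], [0, 0, 0], 0.5], [[0, 0, 0], [0, 0, 0], 0.5], [[0, 0, 0], [0, 0, 0], 0.5]]}}

```text
time: 26.92
position: [0.5749, 0.335, 0.0523]
tool_rot: [-3.135, -0.194, -0.001]
ft_force: [0.0, 0.6, -3.0]
grip_width: 0.71
```

Run:
```python
from wl import *
stat()
I,D,st,o=look('w12');stat()
cv2.imwrite('pics/c12.png',cv2.resize(I[150:270,190:370],None,fx=4,fy=4,interpolation=cv2.INTER_CUBIC))
```

```text
t 26.92 p [574.9 335.   52.3] th 7.08 tilt [0.0007 0.0008] F [ 0.   0.6 -3. ] w 61.7 j [-0.11  0.57 -0.62  1.58  0.36  1.1  -2.26]
t 26.97 p [574.9 334.9  52.3] th 7.08 tilt [0.0007 0.0007] F [ 0.3 -0.9 -2.9] w 61.2 j [-0.11  0.57 -0.62  1.58  0.36  1.1  -2.26]
```

View pics/c12.png

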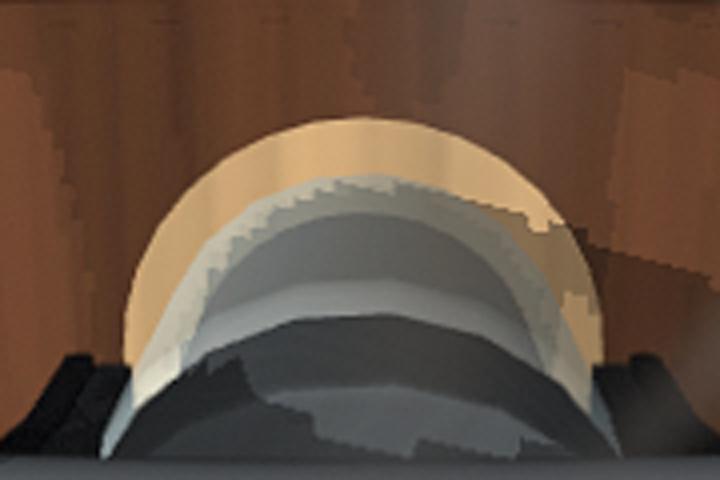

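Run:
```python
from tl import *
print(ontool([[281,179.5],[221.5,235],[341,235]],40.3).round(1).tolist(), ontool([[281,193.7]],38.3).round(1).tolist())
```

```text
[[37.5, 0.9, 40.3], [2.9, -36.1, 40.3], [2.9, 38.3, 40.3]] [[29.4, 0.9, 38.3]]
```

>>> {"name": "arm_command", "arguments": {"motion": [[[1.5, 0.5, 0], [0, 0, 0], 0.5], [[0, 0, 1], [0, 0, 0], 0.5], [[0, 0, 0.5], [0, 0, 0], 0.5], [[0, 0, 0], [0, 0, 0], 0.5], [[0, 0, 0], [0, 0, 0], 0.5]]}}

```text
time: 27.38
position: [0.5763, 0.3341, 0.0505]
tool_rot: [3.136, 0.194, 0.0]
ft_force: [0.1, -0.2, -1.9]
grip_width: 0.703
```

>>> {"name": "arm_command", "arguments": {"motion": [[[0, 0, 0.5], [0, 0, 0], 0.5], [[0, 0, 0.5], [0, 0, 0], 0.5], [[0, 0, 0], [0, 0, 0], 0.5], [[0, 0, 0], [0, 0, 0], 0.5]]}}

```text
time: 27.72
position: [0.5763, 0.3341, 0.0504]
tool_rot: [3.135, 0.194, 0.001]
ft_force: [-2.6, -2.8, 5.8]
grip_width: 0.706
```

>>> {"name": "arm_command", "arguments": {"motion": [[[0, 0, 0], [0, 0, 0], 0.28], [[0, 0, 0], [0, 0, 0], 0.22], [[0, 0, 0], [0, 0, 0], 0.15], [[0, 0, 0], [0, 0, 0], 0.05], [[0, 0, 0], [0, 0, 0], 0], [[0, 0, -10], [0, 0, 0], 0], [[0, 0, -25], [0, 0, 0], 0], [[0, 0, -35], [0, 0, 0], 0]]}}

```text
time: 28.38
position: [0.5744, 0.3328, 0.1175]
tool_rot: [3.133, 0.194, -0.009]
ft_force: [0.1, -0.1, -0.3]
grip_width: 0.992
```

Run:
```python
from plan import *
stat(); go([(None,None,225,None),(438,-80,170,90)],0,vmax=36,amax=6.5)
```

```text
t 28.38 p [574.4 332.8 117.5] th 7.08 tilt [-0.0055 -0.0027] F [ 0.1 -0.1 -0.3] w 86.3 j [-0.09  0.51 -0.64  1.53  0.32  1.21 -2.23]
[[[0, 0, -36], [0, 0.5, 0], 0], [[0, 0, -36], [0, 0, 0], 0], [[0, 0, -35.5], [0, -0.25, 0], 0], [[-2, 34, 4], [0, 0, -5.5], 0], [[-7, 33, 3], [0, 0, -5.5], 0], [[-12, 31, 4], [0, 0, -5.5], 0], [[-16, 28, 4], [0, 0, -5.5], 0], [[-20, 24, 4], [0, 0, -5.5], 0]]
[[[-23, 22, 3], [0, 0, -5.5], 0], [[-25, 17, 4], [0, 0, -5.5], 0], [[-27, 12, 4], [0, 0, -5.5], 0], [[-28, 9, 4], [0, 0, -5.5], 0], [[-28, 3, 3], [0, 0, -6], 0], [[-29, -1, 4], [0, 0, -5.5], 0], [[-27, -5, 4], [0, 0, -5.5], 0], [[-25, -9, 4], [0, 0, -5.5], 0]]
[[[-23, -13, 3], [0, 0, -5.5], 0], [[-20.5, -15.5, 4], [0, 0.25, -5.5], 0]]
18 rows end [438.2 -80.1 170.1] 90.1
```

>>> {"name": "arm_command", "arguments": {"motion": [[[0, 0, -36], [0, 0, 0], 0], [[0, 0, -36], [0, 0, 0], 0], [[0, 0, -34], [0, 0, 0], 0], [[-2, 34, 2], [0, 0, -5.5], 0], [[-7, 33, 3], [0, 0, -5.5], 0], [[-12, 31, 4], [0, 0, -5.5], 0], [[-16, 28, 4], [0, 0, -5.5], 0], [[-20, 24, 4], [0, 0, -5.5], 0]]}}

```text
time: 29.05
position: [0.568, 0.1686, 0.2091]
tool_rot: [2.997, 0.939, 0.002]
ft_force: [1.0, 0.4, 0.7]
grip_width: 0.997
```

>>> {"name": "arm_command", "arguments": {"motion": [[[-23, 22, 3], [0, 0, -5.5], 0], [[-25, 17, 4], [0, 0, -5.5], 0], [[-27, 12, 4], [0, 0, -5.5], 0], [[-28, 9, 4], [0, 0, -5.5], 0], [[-28, 3, 3], [0, 0, -6], 0], [[-29, -1, 4], [0, 0, -5.5], 0], [[-27, -5, 4], [0, 0, -5.5], 0], [[-25, -9, 4], [0, 0, -5.5], 0]]}}

```text
time: 29.72
position: [0.474, -0.0412, 0.1791]
tool_rot: [2.418, 2.004, 0.001]
ft_force: [-0.6, 1.0, -0.9]
grip_width: 0.998
```

>>> {"name": "arm_command", "arguments": {"motion": [[[-23, -13, 3], [0, 0, -5.5], 0], [[-14, -10, 4], [0, 0, -5.5], 0], [[-7, -6, 0], [0, 0, 0], 0], [[0, 0, 0], [0, 0, 0], 0], [[0, 0, 0], [0, 0, 0], 0], [[0, 0, 0], [0, 0, 0], 0]]}}

```text
time: 30.22
position: [0.4413, -0.0787, 0.1722]
tool_rot: [2.219, 2.223, 0.002]
ft_force: [0.3, 0.8, -0.2]
grip_width: 0.997
```

Run:
```python
from chk import *
stat()
I,D,st,o=look('w13','short_glass')
if o: rect(o[0],.06,.09)
chk('jar',.09,.105);chk('tall_glass',.115,.15)
stat()
```

```text
t 30.22 p [441.3 -78.7 172.2] th 90.09 tilt [0.0016 0.0002] F [ 0.3  0.8 -0.2] w 86.8 j [ 0.76 -0.05 -0.62  1.99 -0.03  1.19  0.16]
short_glass 0.68 5247 zpct [0.0132 0.0353 0.0763]
1683 [437.8 -79.4] [62.7 62. ] 66.57 z 0.0724
top jar 0.63 533 [578.4 335. ] [58.4 59.3] 42.15 z 0.0975
top tall_glass 0.59 293 [484.  324.9] [58.9 57.8] 89.23 z 0.1311
t 30.52 p [440.5 -79.4 171.5] th 90.11 tilt [-0.      0.0003] F [ 0.1  0.3 -0.4] w 86.9 j [ 0.76 -0.05 -0.62  1.99 -0.03  1.19  0.16]
```

View pics/w13.png

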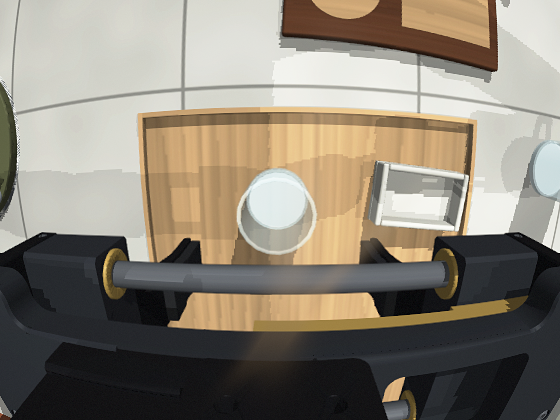

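View pics/top_jar.png

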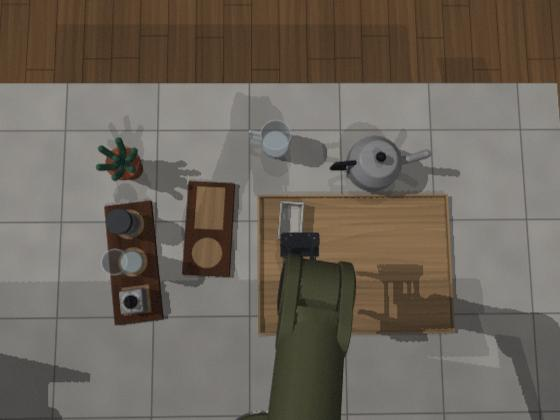

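>>> {"name": "arm_command", "arguments": {"motion": [[[0, -1, 15], [0, 0, 0], 0], [[0, -1.5, 28], [0, 0, 0], 0], [[0, 0, 30], [0, 0, 0], 0], [[0, 0, 26], [0, 0, 0], 0], [[0, 0, 15], [0, 0, 0], 0], [[0, 0, 8], [0, 0, 0], 0], [[0, 0, 4], [0, 0, 0], 0], [[0, 0, 0], [0, 0, 0], 0]]}}

```text
time: 31.18
position: [0.4376, -0.0798, 0.0453]
tool_rot: [-2.219, -2.222, 0.0]
ft_force: [0.9, -0.3, 0.6]
grip_width: 0.998
```

>>> {"name": "arm_command", "arguments": {"motion": [[[0, 0, 0], [0, 0, 0], 0.1], [[0, 0, 0], [0, 0, 0], 0.2], [[0, 0, 0], [0, 0, 0], 0.25], [[0, 0, 0], [0, 0, 0], 0.35], [[0, 0, 0], [0, 0, 0], 0.5], [[0, 0, 0], [0, 0, 0], 0.5]], "force": 20}}

```text
time: 31.68
position: [0.4383, -0.0802, 0.0462]
tool_rot: [2.219, 2.222, 0.001]
ft_force: [0.9, -0.2, 2.6]
grip_width: 0.736
```

Run:
```python
from plan import *
stat(); go([(None,None,150,None),(520,70,160,90)],0.5,vmax=32)
```

```text
t 31.68 p [438.3 -80.2  46.2] th 90.07 tilt [ 0.0015 -0.0007] F [ 0.9 -0.2  2.6] w 64.1 j [ 0.73  0.12 -0.63  2.13  0.09  0.92  0.05]
[[[0, 0, -26], [0, 0, 0], 0.5], [[0, 0, -26], [0, 0, 0], 0.5], [[0, 0, -26], [0, 0, 0], 0.5], [[0, 0, -26], [0, 0, 0], 0.5], [[21, 17, -2], [0, 0, 0], 0.5], [[23, 15, -1], [0, 0, 0], 0.5], [[25, 15, -2], [0, 0, 0], 0.5], [[25, 13, -2], [0, 0, 0], 0.5]]
[[[28, 12, -1], [0, 0, 0], 0.5], [[28, 10, -2], [0, 0, 0], 0.5]]
10 rows end [520.   70.  160.2] 90.1
```

>>> {"name": "arm_command", "arguments": {"motion": [[[0, 0, -13], [0, 0, 0], 0.5], [[0, 0, -26], [0, 0, 0], 0.5], [[0, 0, -26], [0, 0, 0], 0.5], [[0, 0, -26], [0, 0, 0], 0.5], [[21, 17, -13], [0, 0, 0], 0.5], [[23, 15, -2], [0, 0, 0], 0.5], [[25, 15, -2], [0, 0, 0], 0.5], [[25, 13, -2], [0, 0, 0], 0.5]]}}

```text
time: 32.35
position: [0.498, 0.0148, 0.1557]
tool_rot: [2.221, 2.221, -0.0]
ft_force: [0.1, 0.1, -1.0]
grip_width: 0.733
```

>>> {"name": "arm_command", "arguments": {"motion": [[[28, 10, -1], [0, 0, 0], 0.5], [[20, 5, -2], [0, 0, 0], 0.5], [[8, 0, 0], [0, 0, 0], 0.5], [[0, 0, 0], [0, 0, 0], 0.5], [[0, 0, 0], [0, 0, 0], 0.5], [[0, 0, 0], [0, 0, 0], 0.5]]}}

```text
time: 32.85
position: [0.5119, 0.068, 0.158]
tool_rot: [2.222, 2.22, -0.003]
ft_force: [0.2, -0.3, -1.7]
grip_width: 0.732
```

Run:
```python
from marks import *
stat(); marks('w14','short_board'); stat()
```

```text
t 32.85 p [511.9  68.  158. ] th 89.94 tilt [-0.0012 -0.0016] F [ 0.2 -0.3 -1.7] w 63.7 j [ 0.54  0.16 -0.78  1.86  0.12  1.18 -0.28]
short_board 0.68 1973 zpct [0.0061 0.0123 0.0138]
t 32.95 p [512.1  68.1 158.2] th 89.91 tilt [-0.0007 -0.0012] F [ 0.1 -1.1 -1.7] w 63.6 j [ 0.54  0.16 -0.78  1.86  0.12  1.18 -0.28]
```

View pics/w14.png

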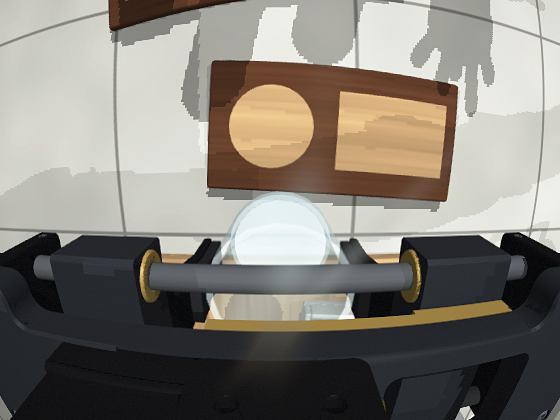

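```bash
cat > mk2.py <<'E'
from wl import *
def mk(name,st,box,z=.012):
    I=cv2.imread(f'pics/{name}.png'); H=cv2.cvtColor(I,cv2.COLOR_BGR2HSV)
    m=((H[:,:,1]>60)&(H[:,:,2]>140)).astype(np.uint8); b=np.zeros_like(m); x0,y0,x1,y1=box; b[y0:y1,x0:x1]=1; m&=b
    k,lab,s,_=cv2.connectedComponentsWithStats(m)
    for i in range(1,k):
        if s[i,4]<800: continue
        v,u=np.where(lab==i); P=onplane('wrist',np.c_[u,v],z,st)[:,:2]*1000; r=cv2.minAreaRect(P.astype(np.float32))
        print('mean',P.mean(0).round(1),'rect',np.round(r[0],1),np.round(r[1],1),round(r[2],1),s[i])
E
python3 - <<'E'
from mk2 import *
st=ctrl.get_state(); mk('w14',st,(210,62,458,200))
E
```

```text
mean [503.5 138. ] rect [503.5 138.1] [75.8 76. ] 89.5 [ 229   84   85   84 5612]
mean [615.2 131.8] rect [617.9 131.6] [ 73.2 109.7] 86.8 [ 335   91  112   88 8191]
```

>>> {"name": "arm_command", "arguments": {"motion": [[[15, -2, 0], [0, 0, 0], 0.5], [[20, -3, 10], [0, 0, 0], 0.5], [[20, -3, 22], [0, 0, 0], 0.5], [[14, -0.5, 22], [0, 0, 0], 0.5], [[0, 0, 16], [0, 0, 0], 0.5], [[0, 0, 8], [0, 0, 0], 0.5], [[0, 0, 0], [0, 0, 0], 0.5], [[0, 0, 0], [0, 0, 0], 0.5]]}}

```text
time: 33.62
position: [0.5042, 0.1378, 0.0806]
tool_rot: [2.222, 2.22, -0.001]
ft_force: [0.0, 0.1, -1.6]
grip_width: 0.736
```

>>> {"name": "arm_command", "arguments": {"motion": [[[0, 0, 5], [0, 0, 0], 0.5], [[0, 0, 5], [0, 0, 0], 0.5], [[0, 0, 5], [0, 0, 0], 0.5], [[0, 0, 3], [0, 0, 0], 0.5], [[0, 0, 2], [0, 0, 0], 0.5], [[0, 0, 0], [0, 0, 0], 0.5], [[0, 0, 0], [0, 0, 0], 0.5]]}}

```text
time: 34.2
position: [0.5038, 0.1392, 0.0605]
tool_rot: [-2.22, -2.223, 0.0]
ft_force: [-1.0, 0.5, -1.2]
grip_width: 0.734
```

Run:
```python
from wl import *
stat()
I,D,st,o=look('w15');stat()
cv2.imwrite('pics/c15.png',cv2.resize(I[150:270,190:370],None,fx=4,fy=4,interpolation=cv2.INTER_CUBIC))
```

```text
t 34.2 p [503.8 139.2  60.5] th 90.08 tilt [-0.0002  0.    ] F [-1.   0.5 -1.2] w 63.9 j [ 0.38  0.31 -0.79  1.94  0.26  1.   -0.53]
t 34.25 p [504.  139.2  60.6] th 90.07 tilt [0.0001 0.0001] F [-0.7 -0.6 -2.1] w 63.9 j [ 0.38  0.31 -0.79  1.94  0.26  1.   -0.53]
```

View pics/c15.png

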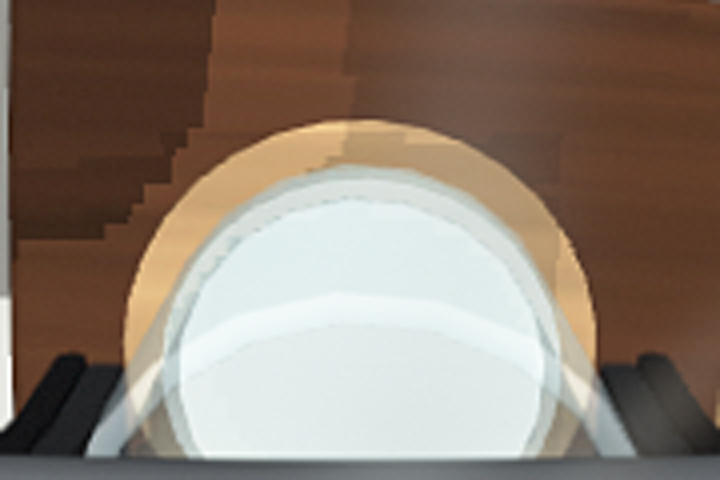

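Run:
```python
from tl import *
print(ontool([[280,180],[221,235],[339.5,235]],48.6).round(1).tolist(), ontool([[280,191.2],[230.7,240],[330,240]],41.2).round(1).tolist())
```

```text
[[36.1, -0.5, 48.6], [0.2, -38.9, 48.6], [0.2, 38.1, 48.6]] [[30.5, -0.5, 41.2], [-0.5, -31.4, 41.2], [-0.5, 30.8, 41.2]]
```

>>> {"name": "arm_command", "arguments": {"motion": [[[-1, 0, 3], [0, 0, 0], 0.5], [[0, 0, 2], [0, 0, 0], 0.5], [[0, 0, 1], [0, 0, 0], 0.5], [[0, 0, 0.5], [0, 0, 0], 0.5], [[0, 0, 0], [0, 0, 0], 0.5], [[0, 0, 0], [0, 0, 0], 0.5]]}}

```text
time: 34.75
position: [0.5039, 0.1382, 0.054]
tool_rot: [2.22, 2.223, -0.0]
ft_force: [0.1, 0.1, -2.2]
grip_width: 0.738
```

>>> {"name": "arm_command", "arguments": {"motion": [[[0, 0, 0.5], [0, 0, 0], 0.5], [[0, 0, 0.5], [0, 0, 0], 0.5], [[0, 0, 0], [0, 0, 0], 0.5], [[0, 0, 0], [0, 0, 0], 0.5]]}}

```text
time: 35.08
position: [0.504, 0.1382, 0.0532]
tool_rot: [2.22, 2.223, 0.0]
ft_force: [0.6, -0.6, 0.7]
grip_width: 0.735
```

Contact starting; half a millimetre more, then release.

>>> {"name": "arm_command", "arguments": {"motion": [[[0, 0, 0.4], [0, 0, 0], 0.5], [[0, 0, 0], [0, 0, 0], 0.28], [[0, 0, 0], [0, 0, 0], 0.2], [[0, 0, 0], [0, 0, 0], 0.12], [[0, 0, 0], [0, 0, 0], 0.05], [[0, 0, 0], [0, 0, 0], 0], [[0, 0, -15], [0, 0, 0], 0], [[0, 0, -32], [0, 0, 0], 0]]}}

```text
time: 35.75
position: [0.5008, 0.1371, 0.0966]
tool_rot: [-2.216, -2.219, 0.009]
ft_force: [1.3, -0.5, 0.3]
grip_width: 0.986
```

Run:
```python
from plan import *
stat(); go([(None,None,170,None),(565,-74,170,-5)],0,vmax=34,amax=6.5)
```

```text
t 35.75 p [500.8 137.1  96.6] th 90.08 tilt [-0.0079 -0.0006] F [ 1.3 -0.5  0.3] w 85.8 j [ 0.41  0.26 -0.81  1.91  0.21  1.07 -0.48]
[[[0, 0, -24], [-0.5, 0, 0], 0], [[0, 0, -25], [0, 0, 0], 0], [[0, 0, -24.5], [0, 0, 0], 0], [[-13, 7, 0], [0, 0, 6.5], 0], [[-12, 7, 0], [0, 0, 6], 0], [[-11, 9, 0], [0, 0, 6.5], 0], [[-11, 10, 0], [0, 0, 6.5], 0], [[-9, 11, 0], [0, 0, 6], 0]]
[[[-10, 11, 0], [0, 0, 6.5], 0], [[-8, 12, 0], [0, 0, 6.5], 0], [[-7, 13, 0], [0, 0, 6], 0], [[-6, 14, 0], [0, 0, 6.5], 0], [[-5, 14, 0], [0, 0, 6.5], 0], [[-4, 15, 0], [0, 0, 6], 0], [[-2, 14, 0], [0, 0, 6.5], 0], [[-1, 16, 0], [0, 0, 6.5], 0]]
[[[-1, 15, 0], [0, 0, 6], 0], [[1.5, 15.5, 0], [0, 0, 6.5], 0]]
18 rows end [564.9 -74.1 170.2] -4.9
```

>>> {"name": "arm_command", "arguments": {"motion": [[[0, 0, -25], [0, 0, 0], 0], [[0, 0, -25], [0, 0, 0], 0], [[0, 0, -24], [0, 0, 0], 0], [[-13, 7, 0], [0, 0, 6.5], 0], [[-12, 7, 0], [0, 0, 6], 0], [[-11, 9, 0], [0, 0, 6.5], 0], [[-11, 10, 0], [0, 0, 6.5], 0], [[-9, 11, 0], [0, 0, 6], 0]]}}

```text
time: 36.42
position: [0.5351, 0.0724, 0.1735]
tool_rot: [2.744, 1.529, -0.0]
ft_force: [0.3, -0.1, -0.4]
grip_width: 0.998
```

>>> {"name": "arm_command", "arguments": {"motion": [[[-10, 11, 0], [0, 0, 6.5], 0], [[-8, 12, 0], [0, 0, 6.5], 0], [[-7, 13, 0], [0, 0, 6], 0], [[-6, 14, 0], [0, 0, 6.5], 0], [[-5, 14, 0], [0, 0, 6.5], 0], [[-4, 15, 0], [0, 0, 6], 0], [[-2, 14, 0], [0, 0, 6.5], 0], [[-1, 16, 0], [0, 0, 6.5], 0]]}}

```text
time: 37.08
position: [0.5649, -0.043, 0.1734]
tool_rot: [-3.135, -0.2, 0.0]
ft_force: [0.3, -0.6, -0.3]
grip_width: 1.003
```

>>> {"name": "arm_command", "arguments": {"motion": [[[-1, 15, 0], [0, 0, 6], 0], [[1, 12, 0], [0, 0, 6.5], 0], [[0, 0, 0], [0, 0, 0], 0], [[0, 0, 0], [0, 0, 0], 0], [[0, 0, 0], [0, 0, 0], 0]]}}

```text
time: 37.5
position: [0.5671, -0.0683, 0.1735]
tool_rot: [-3.138, 0.129, 0.0]
ft_force: [-0.3, 0.1, -0.5]
grip_width: 1.0
```

Run:
```python
from chk import *
stat()
I,D,st,o=look('w16','dish')
if o: rect(o[0],.025,.04)
chk('short_glass',.065,.09)
stat()
```

```text
t 37.5 p [567.1 -68.3 173.5] th -4.71 tilt [-0.0002  0.0008] F [-0.3  0.1 -0.5] w 87.0 j [ 0.52  0.23 -0.51  1.72  0.12  1.22 -1.67]
dish 0.93 6736 zpct [0.0109 0.0125 0.0344]
2170 [582.1 -74.2] [59.5 95.6] 85.17 z 0.033
top short_glass 0.73 172 [506.4 140.2] [62.  61.3] 89.43 z 0.0794
t 37.7 p [567.1 -68.5 173.7] th -4.78 tilt [0.0001 0.0002] F [ 0.6 -0.7  0. ] w 86.9 j [ 0.52  0.23 -0.51  1.72  0.12  1.22 -1.67]
```

View pics/w16.png

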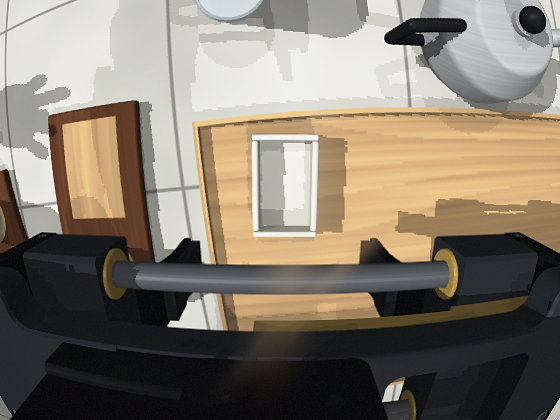

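>>> {"name": "arm_command", "arguments": {"motion": [[[7, 2, 15], [0, 0, 0], 0.05], [[8, 2.5, 28], [0, 0, 0], 0.05], [[0, 0, 32], [0, 0, 0], 0.05], [[0, 0, 30], [0, 0, 0], 0.05], [[0, 0, 20], [0, 0, 0], 0.05], [[0, 0, 11], [0, 0, 0], 0.05], [[0, 0, 5], [0, 0, 0], 0.05], [[0, 0, 2], [0, 0, 0], 0.05]]}}

```text
time: 38.37
position: [0.5818, -0.075, 0.0304]
tool_rot: [-3.138, 0.134, 0.0]
ft_force: [-0.8, -0.5, 0.2]
grip_width: 0.95
```

>>> {"name": "arm_command", "arguments": {"motion": [[[0, 0, 3], [0, 0, 0], 0.05], [[0, 0, 2], [0, 0, 0], 0.05], [[0, 0, 0], [0, 0, 0], 0.05], [[0, 0, 0], [0, 0, 0], 0.05]]}}

```text
time: 38.7
position: [0.5823, -0.0756, 0.0265]
tool_rot: [3.138, -0.135, 0.002]
ft_force: [0.1, 0.6, -1.0]
grip_width: 0.949
```

Run:
```python
from plan import *
stat()
```

```text
t 38.7 p [582.3 -75.6  26.5] th -4.94 tilt [ 0.0015 -0.0005] F [ 0.1  0.6 -1. ] w 82.5 j [ 0.48  0.42 -0.47  1.81  0.23  0.96 -1.75]
```

>>> {"name": "arm_command", "arguments": {"motion": [[[0, -1, 1], [0, 0, 0], 0.05], [[0, 0, 1], [0, 0, 0], 0.05], [[0, 0, 0], [0, 0, 0], 0.15], [[0, 0, 0], [0, 0, 0], 0.25], [[0, 0, 0], [0, 0, 0], 0.35], [[0, 0, 0], [0, 0, 0], 0.5], [[0, 0, 0], [0, 0, 0], 0.5], [[0, 0, 0], [0, 0, 0], 0.5]], "force": 20}}

```text
time: 39.37
position: [0.5818, -0.0743, 0.0236]
tool_rot: [-3.139, 0.135, -0.0]
ft_force: [0.0, 0.3, 0.5]
grip_width: 0.686
```

Run:
```python
from plan import *
stat(); p,R,s=cur(); go([(None,None,150,None),(570,125,160,-3.1)],0.5,vmax=32)
```

```text
t 39.37 p [581.8 -74.3  23.6] th -4.93 tilt [0. 0.] F [0.  0.3 0.5] w 59.7 j [ 0.47  0.42 -0.47  1.81  0.23  0.96 -1.75]
[[[0, 0, -32], [0, 0, 0], 0.5], [[0, 0, -31], [0, 0, 0], 0.5], [[0, 0, -32], [0, 0, 0], 0.5], [[0, 0, -31.5], [0, 0, 0], 0.5], [[0, -29, -1], [0, 0, -0.5], 0.5], [[-1, -28, -2], [0, 0, 0], 0.5], [[-3, -29, -1], [0, 0, -0.5], 0.5], [[-3, -28, -2], [0, 0, 0], 0.5]]
[[[-5, -29, -1], [0, 0, -0.5], 0.5], [[-6, -28, -1], [0, 0, 0], 0.5], [[-8, -27, -2], [0, 0, -0.25], 0.5]]
11 rows end [569.9 124.9 160.2] -3.2
```

>>> {"name": "arm_command", "arguments": {"motion": [[[0, 0, -15], [0, 0, 0], 0.5], [[0, 0, -32], [0, 0, 0], 0.5], [[0, 0, -32], [0, 0, 0], 0.5], [[0, 0, -32], [0, 0, 0], 0.5], [[0, -20, -16], [0, 0, -0.5], 0.5], [[-1, -30, -2], [0, 0, 0], 0.5], [[-3, -29, -1], [0, 0, -0.5], 0.5], [[-3, -29, -2], [0, 0, 0], 0.5]]}}

```text
time: 40.03
position: [0.5827, 0.0346, 0.1555]
tool_rot: [3.139, -0.109, -0.001]
ft_force: [0.5, -0.0, -2.7]
grip_width: 0.688
```

>>> {"name": "arm_command", "arguments": {"motion": [[[-5, -29, -1], [0, 0, -0.5], 0.5], [[-6, -28, -1], [0, 0, 0], 0.5], [[-6, -24, -2], [0, 0, -0.25], 0.5], [[-2, -10, 0], [0, 0, 0], 0.5], [[0, 0, 0], [0, 0, 0], 0.5], [[0, 0, 0], [0, 0, 0], 0.5], [[0, 0, 0], [0, 0, 0], 0.5]]}}

```text
time: 40.62
position: [0.5702, 0.123, 0.1591]
tool_rot: [3.138, -0.092, -0.001]
ft_force: [0.0, -0.8, -2.4]
grip_width: 0.689
```

Run:
```python
from mk2 import *
stat();I,D,st,o=look('w17'); stat(); mk('w17',st,(180,20,420,238))
```

```text
t 40.62 p [570.2 123.  159.1] th -3.35 tilt [-0.0006 -0.0019] F [ 0.  -0.8 -2.4] w 60.0 j [ 0.26  0.29 -0.61  1.7   0.18  1.21 -2.02]
t 40.67 p [570.2 122.8 159.1] th -3.39 tilt [-0.0006 -0.0016] F [ 0.3 -0.8 -3. ] w 60.1 j [ 0.26  0.29 -0.61  1.7   0.18  1.21 -2.02]
mean [636.8 130.5] rect [636.8 130.6] [73.3 69.1] 87.0 [ 227   92   81   77 6003]
mean [589.2  -1.3] rect [587.8  -1.5] [122.7  31.4] 0.9 [ 391  113   29  125 3286]
```

View pics/w17.png

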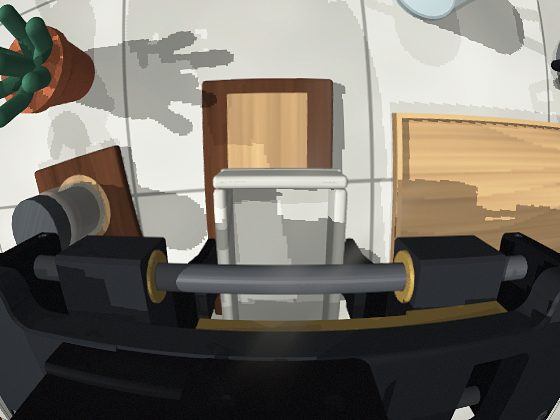

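>>> {"name": "arm_command", "arguments": {"motion": [[[10, -3, 10], [0, 0, 0], 0.5], [[15, -4, 22], [0, 0, 0], 0.5], [[14, -3, 26], [0, 0, 0], 0.5], [[7.5, -1.5, 26], [0, 0, -0.5], 0.5], [[0, 0, 18], [0, 0, 0], 0.5], [[0, 0, 9], [0, 0, 0], 0.5], [[0, 0, 4], [0, 0, 0], 0.5], [[0, 0, 0], [0, 0, 0], 0.5]]}}

```text
time: 41.33
position: [0.6165, 0.1334, 0.044]
tool_rot: [3.14, -0.076, -0.002]
ft_force: [0.5, 1.1, -1.7]
grip_width: 0.69
```

>>> {"name": "arm_command", "arguments": {"motion": [[[0, 0, 3], [0, 0, 0], 0.5], [[0, 0, 0], [0, 0, 0], 0.5], [[0, 0, 0], [0, 0, 0], 0.5]]}}

```text
time: 41.58
position: [0.6175, 0.1347, 0.0429]
tool_rot: [-3.141, 0.074, -0.003]
ft_force: [0.4, 0.7, -2.9]
grip_width: 0.688
```

Run:
```python
from mk2 import *
stat();I,D,st,o=look('w18'); stat();
cv2.imwrite('pics/c18.png',cv2.resize(I[120:260,190:370],None,fx=4,fy=4,interpolation=cv2.INTER_CUBIC))
```

```text
t 41.58 p [617.5 134.7  42.9] th -2.69 tilt [ 0.002 -0.   ] F [ 0.4  0.7 -2.9] w 59.8 j [ 0.19  0.5  -0.56  1.68  0.3   1.04 -2.09]
t 41.63 p [617.5 134.7  42.8] th -2.68 tilt [ 0.0019 -0.    ] F [ 0.1 -0.1 -3.3] w 59.7 j [ 0.19  0.5  -0.56  1.68  0.3   1.04 -2.09]
```

View pics/c18.png

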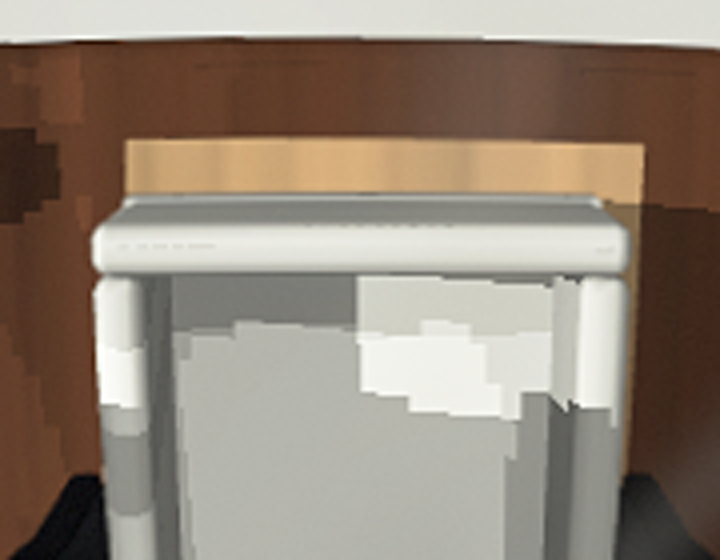

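>>> {"name": "arm_command", "arguments": {"motion": [[[0, 1.5, 3], [0, 0, 0.5], 0.5], [[0, 1.5, 3], [0, 0, 0], 0.5], [[0, 0, 2], [0, 0, 0], 0.5], [[0, 0, 1.5], [0, 0, 0], 0.5], [[0, 0, 0], [0, 0, 0], 0.5], [[0, 0, 0], [0, 0, 0], 0.5], [[0, 0, 0], [0, 0, 0], 0.5]]}}

```text
time: 42.22
position: [0.6167, 0.1318, 0.0321]
tool_rot: [-3.14, 0.087, -0.0]
ft_force: [0.0, 1.2, -3.3]
grip_width: 0.688
```

Run:
```python
from mk2 import *
stat();I,D,st,o=look('w19'); stat();
cv2.imwrite('pics/c19.png',cv2.resize(I[120:260,190:370],None,fx=4,fy=4,interpolation=cv2.INTER_CUBIC))
```

```text
t 42.22 p [616.7 131.8  32.1] th -3.17 tilt [0.0001 0.0001] F [ 0.   1.2 -3.3] w 59.9 j [ 0.19  0.51 -0.55  1.69  0.31  1.02 -2.1 ]
t 42.27 p [616.8 131.8  32.2] th -3.17 tilt [0.0002 0.0001] F [-0.3  0.3 -2.6] w 59.9 j [ 0.19  0.51 -0.55  1.69  0.31  1.02 -2.1 ]
```

View pics/c19.png

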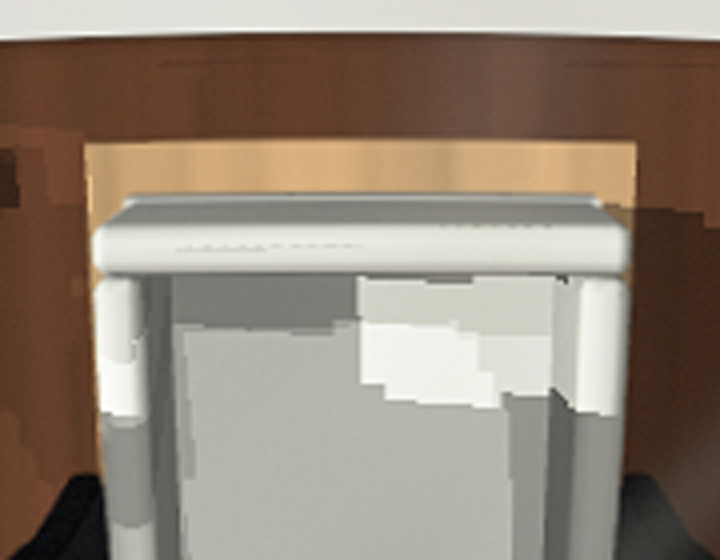

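Run:
```python
from tl import *
print(ontool([[280,155.5],[211.5,156],[349,156]],20.2).round(1).tolist(), ontool([[280,168.5],[221.3,169],[340.3,169]],18.6).round(1).tolist())
```

```text
[[53.4, 0.4, 20.2], [53.6, -35.8, 20.2], [53.6, 36.8, 20.2]] [[46.8, 0.4, 18.6], [46.8, -30.4, 18.6], [46.8, 32.0, 18.6]]
```

>>> {"name": "arm_command", "arguments": {"motion": [[[0.5, 0, 0.5], [0, 0, 0], 0.5], [[0, 0, 0.5], [0, 0, 0], 0.5], [[0, 0, 0.5], [0, 0, 0], 0.5], [[0, 0, 0], [0, 0, 0], 0.5], [[0, 0, 0], [0, 0, 0], 0.5]]}}

```text
time: 42.68
position: [0.6173, 0.1316, 0.0307]
tool_rot: [3.14, -0.087, 0.0]
ft_force: [0.6, 0.6, -2.0]
grip_width: 0.686
```

>>> {"name": "arm_command", "arguments": {"motion": [[[0, 0, 0.5], [0, 0, 0], 0.5], [[0, 0, 0.5], [0, 0, 0], 0.5], [[0, 0, 0], [0, 0, 0], 0.5], [[0, 0, 0], [0, 0, 0], 0.5]]}}

```text
time: 43.02
position: [0.6173, 0.1317, 0.0307]
tool_rot: [3.14, -0.087, 0.0]
ft_force: [-2.5, -1.3, 5.6]
grip_width: 0.69
```

Contact. Release and withdraw.

>>> {"name": "arm_command", "arguments": {"motion": [[[0, 0, 0], [0, 0, 0], 0.3], [[0, 0, 0], [0, 0, 0], 0.25], [[0, 0, 0], [0, 0, 0], 0.18], [[0, 0, 0], [0, 0, 0], 0.1], [[0, 0, 0], [0, 0, 0], 0.05], [[0, 0, -10], [0, 0, 0], 0.05], [[0, 0, -25], [0, 0, 0], 0], [[0, 0, -35], [0, 0, 0], 0]]}}

```text
time: 43.68
position: [0.6149, 0.131, 0.0979]
tool_rot: [3.139, -0.087, -0.01]
ft_force: [1.4, 0.2, -0.1]
grip_width: 0.979
```

>>> {"name": "arm_command", "arguments": {"motion": [[[0, 0, -35], [0, 0, 0], 0], [[0, 0, -35], [0, 0, 0], 0], [[0, 30, -20], [0, 0, 0], 0], [[0, 36, 0], [0, 0, 0], 0], [[0, 36, 0], [0, 0, 0], 0], [[0, 36, 0], [0, 0, 0], 0], [[0, 36, 0], [0, 0, 0], 0], [[0, 36, 0], [0, 0, 0], 0]]}}

```text
time: 44.35
position: [0.6053, -0.0796, 0.1907]
tool_rot: [3.14, -0.087, 0.002]
ft_force: [0.7, -0.6, 0.1]
grip_width: 1.002
```

>>> {"name": "arm_command", "arguments": {"motion": [[[0, 30, 0], [0, 0, 0], 0], [[0, 0, 0], [0, 0, 0], 0], [[0, 0, 0], [0, 0, 0], 0]]}}

```text
time: 44.6
position: [0.6035, -0.1109, 0.1901]
tool_rot: [3.139, -0.095, 0.0]
ft_force: [-0.2, 1.2, 0.3]
grip_width: 0.998
```

Run:
```python
from chk import *
stat()
chk('dish',.03,.05);chk('short_glass',.07,.09);chk('jar',.09,.105);chk('tall_glass',.125,.15);chk('timer',.043,.056)
I,D=chk('dish',.03,.05,'scene');chk('short_glass',.06,.09,'scene');chk('jar',.09,.105,'scene');chk('tall_glass',.125,.15,'scene')
T=cv2.imread('pics/top_timer.png'); cv2.imwrite('pics/ctop.png',cv2.resize(T[150:340,95:290],None,fx=3,fy=3,interpolation=cv2.INTER_CUBIC))
cv2.imwrite('pics/scene_end.png',I); stat()
```

```text
t 44.6 p [ 603.5 -110.9  190.1] th -3.47 tilt [ 0.0003 -0.0007] F [-0.2  1.2  0.3] w 86.8 j [ 0.55  0.31 -0.5   1.59  0.15  1.28 -1.61]
top dish 0.87 326 [619.  133.2] [60.4 95.8] 86.73 z 0.0393
top short_glass 0.57 158 [506.3 140.1] [61.6 61.2] 89.48 z 0.0805
top jar 0.88 531 [577.6 334.5] [58.4 58.4] 39.91 z 0.0976
top tall_glass 0.98 214 [484.2 325.5] [58.9 57.5] 89.06 z 0.135
top tall_glass 0.4 0 [0. 0.] [0. 0.] 0.0 z nan
top timer 0.86 448 [389.2 314.6] [56.1 57.2] 7.46 z 0.0508
scene dish 0.61 463 [618.6 132.3] [ 60.6 102.2] 86.47 z 0.0378
scene short_glass 0.74 445 [504.9 139.5] [67.1 62.2] 11.24 z 0.0736
scene short_glass 0.63 263 [498.3 328. ] [30.4 58.8] 11.37 z 0.0762
scene jar 0.58 531 [614.1 347.5] [138.3  59. ] 20.96 z 0.0974
scene jar 0.43 0 [0. 0.] [0. 0.] 0.0 z nan
scene tall_glass 0.68 335 [483.1 325.1] [58.8 60.7] 72.33 z 0.1331
t 45.5 p [ 603.8 -108.   189.6] th -3.19 tilt [-0.0001 -0.    ] F [-0.5  1.  -0.2] w 87.2 j [ 0.55  0.31 -0.5   1.6   0.15  1.28 -1.61]wl.py:12: RuntimeWarning: Mean of empty slice.
  Q=P[(P[:,2]>a)&(P[:,2]<b)]; r=cv2.minAreaRect((Q[:,:2]*1000).astype(np.float32)); print(len(Q),np.round(r[0],1),np.round(r[1],1),round(r[2],2),'z',Q[:,2].mean().round(4)); return Q
  ret = ret.dtype.type(ret / rcount)
```

View pics/ctop.png

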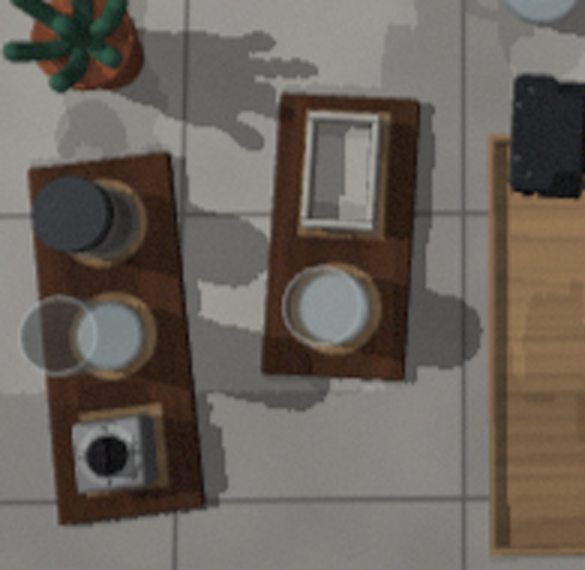

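View pics/scene_end.png

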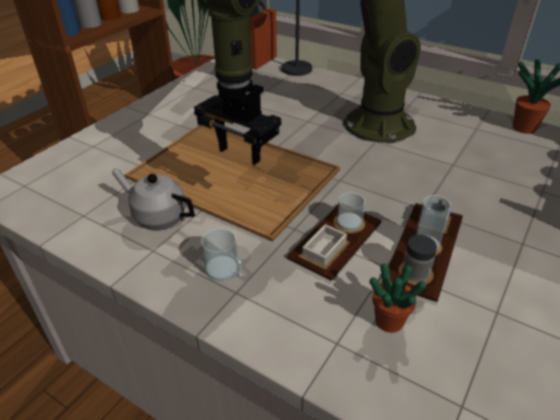

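Run:
```python
from plan import *
stat(); print(ctrl.close_job())
```

```text
t 45.5 p [ 603.8 -108.   189.6] th -3.19 tilt [-0.0001 -0.    ] F [-0.5  1.  -0.2] w 87.2 j [ 0.55  0.31 -0.5   1.6   0.15  1.28 -1.61]
the job is handed in; nothing more can be done
None
```

I made up both tea sets and handed the job in at about 45 s. I placed the items in the order timer, tall glass, jar, short glass, dish. Each was lowered until the wrist force showed contact (up to 9 N) and only then released.

**Last checks (top camera, offset from the mark centre):**

| Item | Offset from mark | Notes |
|---|---|---|
| Timer | about 0.5 mm | yaw 7.5°, board about 6.9°; right after placing it read 6.9° |
| Tall glass | about 0.5 mm | |
| Jar | about 2 mm | wrist camera put it nearer 1 mm |
| Short glass | about 2 mm | some of this is probably camera bias; the scene camera also showed about 1 mm or more |
| Dish | about 0.5 mm | yaw within 0.2° of its board |

- **Heights and bystanders:** the measured top heights agree with everything standing upright. In the pictures the teapot, mug and plant look where they were, though I did not measure them again.
- **Disagreements:** the cameras differed from each other by about 2–3 mm throughout, which is about what the stated calibration allows. At the end the scene camera gave one false match for the short glass, on the tall glass. Its jar match was also wrong, so I judged the jar from the top and wrist views. I did not take a closer wrist view of the jar or the short glass after releasing them.

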